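# Couple the stirrer shaft to an overhead stirrer's chuck

## Task

Push the stirrer shaft straight up through its gland into the open chuck of the overhead stirrer until it stops. Then turn the chuck's sleeve counter-clockwise, seen from above, as far as it will go, so that the jaws grip the shaft firmly, and let go. Do not knock the glass vessel or its probe, and leave the bottle, beaker and jar standing where they are.

Things in the scene. Friction and masses are not known exactly. Their poses are not given: they have to be found in the camera images.
- stirrer: Fixed overhead stirrer on a grey plate stand (12 mm thick, x = -75 to 195, y = -90 to 90 mm). Origin on the bench under the vertical spindle axis; z up, +x to the 16 mm steel column (612 mm tall) that stands 155 mm from the axis. White motor head above, 405 to 590 mm up: round front of radius 45 mm about the axis and, behind it, an 84 mm wide box to x = 105 mm.
- chuck: Three-jaw chuck hanging jaws down from the head on a 14 mm spindle. Origin on the axis at the sleeve's lower edge, 270 mm up; z up. From z = 0: black fluted sleeve 40 mm across, 42 mm tall; above it a steel collar 37 mm across to z = 57, bare spindle to 110, grey bearing nose (40 mm across) to 135. Jaw tips reach to z = -4 to -11 mm. The spindle does not turn.
- chuck_grip (a point): Point on the axis at half height of the sleeve (291 mm up): where to take the sleeve, fingers on either side, tool tilted because the head is above and the shaft below.
- sleeve (a joint): Turn of the sleeve (rad, 0 to 3.5). It grows counter-clockwise seen from above, which closes all three jaws together, 1.5 mm nearer the axis per rad. Starts between 0.5 and 1.5 (open, shaft passes). The jaws touch the shaft at about 3.0, press harder as it turns on, and it goes no further at 3.5: firm from about 3.3. Friction 0.25 N m; it stays where left.
- shaft: Steel stirrer shaft, 10 mm in diameter, upright on the spindle axis, held by friction (about 6 N, plus 1.8 N weight) in the gland of the vessel's lid. Origin: centre of its top end, 264 mm up at the start, just under the jaws. It slides up 30 mm to its stop in the chuck (294 mm) and stays where left. Bare between the gland's top (128 mm up) and the jaws.
- vessel: Fixed glass vessel, 114 mm across at its clamp ring (102 mm above the bench). Origin on the spindle axis, 12 mm above the bench. Lid to 113 mm, gland in its middle (33 mm across) to 128 mm. At its +x side a probe with a grey head 18 mm thick (cap 25 mm) leaves the lid 38 mm from the axis, leaning 15 deg outward, up to 222 mm above the bench. Two stoppers (to 128 mm) at 120 deg from it.
- bottle: Amber glass bottle, 62 mm across, 125 mm tall, standing loose beside the stand; bystander. Origin at the centre of its underside, z up.
- beaker: Empty glass beaker, 72 mm across, 95 mm tall, standing loose beside the stand; bystander. Origin at the centre of its underside, z up.
- jar: White plastic jar with blue lid, 68 mm across, 85 mm tall, standing loose beside the stand; bystander. Origin at the centre of its underside, z up.

How it is judged:
By the outcome, as a careful person would: the job done as asked, in the order asked, and still so for the second after the job is handed in, with the robot touching nothing.
It also fails if it takes over 67 s, if anything falls off the work surface, if the arm or the gripper's body presses on something with over 40 N, if the wrist force passes 120 N, or if a joint passes its speed limit or range.

## Robot

A 6-joint arm with a two-finger parallel gripper is mounted at the origin on the work surface. World frame = base frame: x ahead of the robot, y to its left, z up, the work surface at z = 0. Lengths are in m, angles in rad, forces in N, time in s.
With the tool pointing down it reaches from about 0.375 to 0.975 m from the base axis. Payload 3.8 kg.
Tool frame: the origin (TCP) lies at the very end of the fingers, on their centre line; the grasp point (between the pads) lies 19 mm behind it (manip.grasp_offset is the distance from the TCP to the grasp point, in m); z points along the fingers, y is the direction in which the jaws open and shut (so a half turn about z gives the same grasp; the last joint's range is limited). The gripper opens to 85 mm and grips with 20 to 120 N. Pads are 22 mm wide; open, the fingers measure 114 mm over their backs; the gripper's body (76 mm by 85 mm) begins 54 mm behind the grasp point. The pads swing forward as they close: fully open they stand 13 mm farther back than shut.
Start: joints at [-1.212, 0.264, 1.604, -0, 1.274, -0.037], TCP at [0.26, -0.623, 0.206] pointing down, gripper open.
Joint ranges: [-2.63, 2.63], [-0.94, 2.18], [0.31, 2.57], [-1.31, 4.45], [0, 2.66], [-2.55, 2.55]. Speed limits (rad/s): [2.57, 2.57, 3.14, 3.14, 3.14, 3.14].

## Interface

Orientations are given as a unit quaternion [x, y, z, w].
In Python, from rig import manip, snapshot, sign_off gives the robot as it stands.
- The arm moves only by the shell command python3 -m inch 'ROWS'. ROWS is JSON, a list of rows, each a list of 7 numbers: the gripper's target within -1 to 1 (fully open at 1, half-way at 0, shut at -1), then the shift along the world's x, y, z in mm, then the turn, a rotation vector about the world's x, y, z in degrees. In form: [[fingers, dx, dy, dz, wx, wy, wz], ...]. A call has 1 to 20 rows; each row shifts and turns the commanded pose from where the row before left it; what a row does not reach is not made up. A row lasts 1/12 s, in which the tool goes at most 41.7 mm and 7.16 degrees, less where a joint would pass 70% of its speed; a pose out of reach is approached as far as the arm can. A call with a gripper value outside its range is refused whole. The fingers move at their own pace and stop on an object; the grip force is fixed at half the most. Time passes only in rows, so rows that do not move let the fingers close. It gives the time, the measured TCP pose, the force and the opening at its end, in the units of the state.
- manip.observe(): the state, without advancing time (a new reading comes with each control period).
- snapshot(name): name is "side" or "top"; returns a dict with "img" (420x560x3 uint8, blue, green, red), "depth" (420x560 float32, m along the optical axis (not along the pixel's ray), 0 where there is no reading), "fovy" (degrees; the focal length in pixels is half the picture's height over the tangent of half this angle, whatever the lens; pixels are square), "cx", "cy" (the principal point, pixels), "D" ([k1, k2, p1, p2, k3] as OpenCV has them; the pictures are not rectified), "rvec" (rotation vector, rad) and "tvec" (3), from world to camera coordinates, as OpenCV has them. Camera axes: x right, y down, z forward; pixel columns grow to the right and rows downward; lengths in m; the calibration is good to about 2 mm. A picture is of the moment at which its call begins.
- sign_off(): hands the job in, once; it reports no verdict.
The state is a dict: "t": time; "joint_positions": joint angles; "joint_vel": joint speeds; "joint_efforts": joint torques, N m; "eef_pos": TCP position; "tcp_rot": TCP orientation; "wrist_force": force on the tool from outside, world axes, zero at the start; "ft_torque": the same for the moment, N m; "opening": opening from 0.0 (shut) to 1.0 (fully open).
Only numpy, scipy, OpenCV 4.12 (cv2) and the standard library are available. Lean on these libraries where they do the work, as an engineer would, in place of code of your own. Each camera call takes 0.05 s, during which the arm holds its last target. There are 200 camera calls.

## Working session

There is one attempt and no reset: what is moved stays moved. The work goes in short steps, Python scripts to look and compute and a shell command to move; the robot and the scene stay as the last step left them, time stands still between calls to the robot, and variables do not carry over. Pictures are saved under pics/ and viewed, about 8 in all and at most 12, crops included, and the job is handed in when it is done.

```bash
ls; mkdir -p pics; cat > h.py <<'E'
import numpy as np, cv2
from rig import manip, snapshot
def K(s):
    f=210/np.tan(np.radians(s["fovy"])/2); return np.array([[f,0,s["cx"]],[0,f,s["cy"]],[0,0,1.]])
def RT(s): return cv2.Rodrigues(np.array(s["rvec"],float))[0],np.array(s["tvec"],float).ravel()
def ray(s,px):
    n=cv2.undistortPoints(np.array(px,float).reshape(-1,1,2),K(s),np.array(s["D"],float)).reshape(-1,2)
    R,t=RT(s); d=np.c_[n,np.ones(len(n))]@R; return -R.T@t,d
def onplane(s,px,z):
    o,d=ray(s,px); return o+d*((z-o[2])/d[:,2])[:,None]
def cloud(s):
    v,u=np.mgrid[0:420,0:560]; o,d=ray(s,np.c_[u.ravel(),v.ravel()]); P=o+d*s["depth"].reshape(-1,1)
    P[s["depth"].ravel()==0]=np.nan; return P.reshape(420,560,3)
def proj(s,P): return cv2.projectPoints(np.array(P,float).reshape(-1,1,3),np.array(s["rvec"],float),np.array(s["tvec"],float),K(s),np.array(s["D"],float))[0].reshape(-1,2)
E
python3 - <<'E'
from h import *
for n in("side","top"):
    s=snapshot(n); cv2.imwrite(f"pics/{n}0.png",s["img"]); np.save(f"{n}0.npy",s,allow_pickle=True)
    R,t=RT(s); print(n,-R.T@t,R[2],s["fovy"],s["D"])
print(manip.observe(), manip.grasp_offset,[a for a in dir(manip) if a[0]!='_'])
E
```

```text
pics
side [0.08762044 0.51223765 0.80931325] [ 0.53339248 -0.50431817 -0.67908442] 49.054790419541696 [0.03570026 0.         0.         0.         0.        ]
top [0.45486151 0.0156322  1.15237528] [ 0.15442845  0.00296747 -0.98799952] 51.77582882432204 [-0.01679857  0.          0.          0.          0.        ]
{'t': 0.1, 'joint_positions': array([-1.21191238e+00,  2.64664712e-01,  1.60524267e+00, -3.46023038e-05,
        1.27366834e+00, -3.69144441e-02]), 'joint_vel': array([-7.91933632e-05, -2.71860051e-03, -2.66576867e-03,  9.05692607e-04,
       -1.39578733e-04, -2.72137376e-04]), 'joint_efforts': array([ 6.02961100e-04, -5.16705680e+01, -3.68590021e+01,  2.01087420e-05,
        6.27550078e-03, -3.46843514e-07]), 'eef_pos': array([ 0.25997472, -0.62216841,  0.20519256]), 'tcp_rot': array([ 9.80480299e-01,  1.96614852e-01, -1.75257375e-04, -9.76062012e-04]), 'wrist_force': array([-0.46776136, -0.41720117,  0.43702252]), 'ft_torque': array([-0.02222427,  0.04456487,  0.02863176]), 'opening': 0.999093668544115} 0.0187 ['MotionError', 'grasp_offset', 'observe']
```

View pics/side0.png

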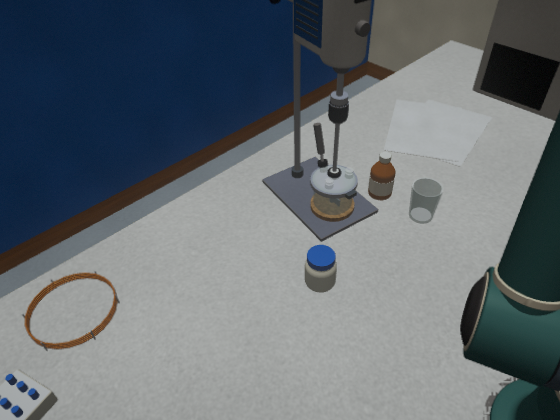

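View pics/top0.png

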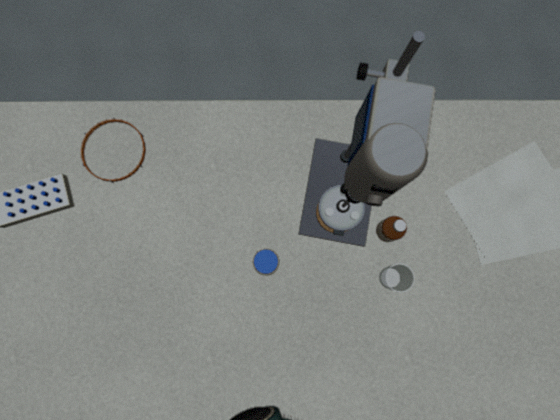

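The side view shows the chuck at about (339,108), the shaft down to the gland at (334,172), the probe at (320,140) and the column at (297,170). The jar is at (320,268), the bottle at (382,178) and the beaker at (425,200). The top view shows the stand plate at about (340,190), the head at (397,150), the vessel at (341,207), and the jar, bottle and beaker at (266,262), (393,228) and (396,278).

```bash
python3 - <<'E'
from h import *
S=np.load("side0.npy",allow_pickle=True).item(); T=np.load("top0.npy",allow_pickle=True).item()
cs,ct=cloud(S),cloud(T)
def fit(p):
    A=np.c_[2*p[:,:2],np.ones(len(p))]; x=np.linalg.lstsq(A,(p[:,:2]**2).sum(1),rcond=None)[0]
    return x[:2],np.sqrt(x[2]+x[0]**2+x[1]**2)
# head top
p=ct.reshape(-1,3); h=p[(abs(p[:,2]-.59)<.006)]; print("head top",h.min(0),h.max(0),len(h))
# plate corners (top, 12mm)
m=((abs(ct[...,2]-.012)<.005)&(T["img"].max(2)<120)).astype(np.uint8)
m=cv2.morphologyEx(m,cv2.MORPH_CLOSE,np.ones((5,5)));n,l,st,_=cv2.connectedComponentsWithStats(m)
k=1+np.argmax(st[1:,4]);c=np.argwhere(l==k)[:,::-1].astype(np.float32)
r=cv2.minAreaRect(c);b=onplane(T,cv2.boxPoints(r),.012);print("plate",b[:,:2],np.linalg.norm(b-np.roll(b,1,0),axis=1))
# sleeve, shaft in side view : rays through the centre pixel & depth
for n,(u,v) in dict(sleeve=(339,110),shaft1=(337,135),shaft2=(336,155),collar=(339,98),probe=(319,138),jar=(320,253),ringf=(333,205)).items():
    print(n,cs[v,u].round(4))
for z0,z1 in((.272,.31),(.135,.25)):
    q=cs[85:185,325:352].reshape(-1,3);q=q[(q[:,2]>z0)&(q[:,2]<z1)];print(len(q),q.mean(0) if len(q) else 0,q.std(0) if len(q) else 0)
for n,(u,v,hh,T_) in dict(jar=(266,262,.085,0),bottle=(399,226,.125,0),beak=(392,278,.0,0)).items():
    print(n,ct[v,u].round(3),onplane(T,[(u,v)],hh).round(3))
# column
q=cs[60:165,290:304].reshape(-1,3);q=q[(q[:,2]>.05)&(q[:,2]<.4)];print("col",q.mean(0),q.std(0))
crop=S["img"][70:230,240:460];cv2.imwrite("pics/crop.png",cv2.resize(crop,None,fx=3.6,fy=3.6,interpolation=2))
E
```

```text
head top [ 0.58563765 -0.20485256  0.58400009] [ 0.78009372 -0.11502744  0.59572465] 2678
plate [[ 0.56674778 -0.05039856]
 [ 0.83270847 -0.10102103]
 [ 0.79824664 -0.28323788]
 [ 0.53455746 -0.2264582 ]] [0.17897825 0.27073553 0.18544702 0.26973305]
sleeve [ 0.6124 -0.1409  0.301 ]
shaft1 [ 0.6208 -0.1503  0.2305]
shaft2 [ 0.6202 -0.1508  0.1761]
collar [ 0.6159 -0.1424  0.3268]
probe [ 0.6795 -0.1577  0.1907]
jar [0.4982 0.0317 0.0858]
ringf [ 0.5957 -0.122   0.0556]
316 [ 0.61575819 -0.14242329  0.29219653] [0.00978231 0.00878474 0.01111904]
180 [ 0.62319531 -0.15129579  0.19557988] [0.00250305 0.00228625 0.03241512]
jar [0.492 0.032 0.084] [[0.492 0.032 0.085]]
bottle [ 0.575 -0.287  0.123] [[ 0.575 -0.286  0.125]]
beak [ 0.452 -0.297  0.004] [[ 0.452 -0.298  0.   ]]
col [ 0.77321681 -0.17971117  0.20816223] [0.00358184 0.00428957 0.08404075]
```

View pics/crop.png

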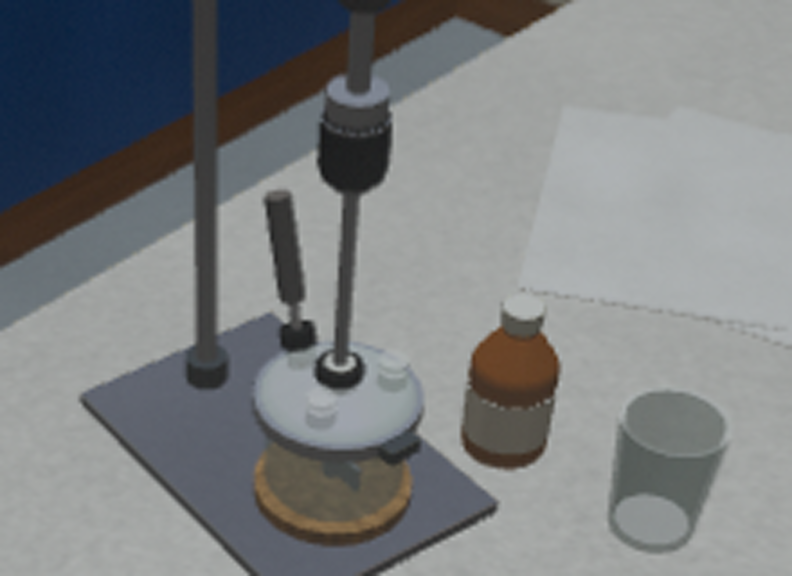

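Axis from the shaft and from the sleeve agrees at about (0.6256, -0.1545). The column is 155 mm away at -11°, as specified. Next I lift clear and tilt the tool, logging joint data to fit the kinematics.

```bash
cat > log.py <<'E'
import numpy as np
from rig import manip
s=manip.observe(); r=np.r_[s["t"],s["joint_positions"],s["eef_pos"],s["tcp_rot"]]
open("log.txt","a").write(" ".join(f"{v:.6f}" for v in r)+"\n")
print("t",s["t"],"q",s["joint_positions"].round(3),"p",s["eef_pos"].round(4),"F",s["wrist_force"].round(1),"op",round(s["opening"],3))
E
python3 log.py
python3 -m inch '[[1,0,0,15,-6.4,-2.7,0],[1,0,0,15,-6.4,-2.7,0],[1,0,0,15,-6.4,-2.7,0],[1,0,0,15,-6.4,-2.7,0],[1,0,0,15,-6.4,-2.7,0]]'; python3 log.py
python3 -m inch '[[1,0,0,15,0,0,6],[1,0,0,15,0,0,6],[1,0,0,15,0,0,6],[1,0,0,15,0,0,6],[1,0,0,15,0,0,6]]';python3 log.py
python3 -m inch '[[1,-15,35,0,-3,0,6],[1,-15,35,0,-3,0,6],[1,-15,35,0,-3,0,6],[1,-15,35,0,-3,0,6]]';python3 log.py
cat > kin.py <<'E'
import numpy as np
from scipy.optimize import least_squares
from scipy.spatial.transform import Rotation as Ro
# axes at zero: z,y,y,z,y,z ; all along z; unknown: h,a(shoulder offset),L1,e(elbow x offset),L2,d
def fk(q,p):
    h,a,L1,e,L2,d=p[:6]; Rz=lambda t:Ro.from_euler('z',t);Ry=lambda t:Ro.from_euler('y',t)
    R=Rz(q[0]);x=R.apply([a,0,h]);R=R*Ry(q[1]);x=x+R.apply([0,0,L1]);R=R*Ry(q[2]);x=x+R.apply([e,0,L2])
    R=R*Rz(q[3])*Ry(q[4])*Rz(q[5]);x=x+R.apply([0,0,d]);return x,R,
def load(): return np.loadtxt("log.txt")
def fitp():
    D=load(); f=lambda p:np.concatenate([fk(r[1:7],p)[0]-r[7:10] for r in D])
    return least_squares(f,[.3,0,.45,0,.45,.25]), D
if __name__=="__main__":
    o,D=fitp();print(o.x.round(4),abs(o.fun).max(),np.linalg.svd(o.jac)[1].round(3))
    for r in D: print((fk(r[1:7],o.x)[1].inv()*Ro.from_quat(r[10:14])).as_rotvec(degrees=True).round(2))
E
python3 kin.py
```

```text
t 0.1 q [-1.212  0.265  1.605 -0.     1.274 -0.037] p [ 0.26   -0.6222  0.2052] F [-0.5 -0.4  0.4] op 0.999
t: 0.52
eef_pos: [0.2602, -0.6229, 0.2829]
tcp_rot: [0.935, 0.187, 0.06, 0.296]
wrist_force: [0.0, 0.5, 0.4]
opening: 1.001
t 0.5167 q [-1.231 -0.157  2.03   0.055  0.657 -0.089] p [ 0.2602 -0.6229  0.2829] F [0.  0.5 0.4] op 1.001
t: 0.93
eef_pos: [0.2598, -0.6217, 0.352]
tcp_rot: [0.861, 0.413, 0.13, 0.268]
wrist_force: [-1.4, 0.3, -0.2]
opening: 0.996
t 0.9333 q [-1.431 -0.115  1.864  0.487  0.986 -0.943] p [ 0.2598 -0.6217  0.352 ] F [-1.4  0.3 -0.2] op 0.996
t: 1.27
eef_pos: [0.2008, -0.4836, 0.3507]
tcp_rot: [0.727, 0.591, 0.139, 0.323]
wrist_force: [-0.5, 0.0, 0.3]
opening: 1.003
t 1.2667 q [-1.682 -0.377  2.116  0.717  1.201 -1.675] p [ 0.2008 -0.4836  0.3507] F [-0.5  0.   0.3] op 1.003
[0.3248 0.0246 0.5465 0.0797 0.5505 0.4128] 0.024932397152958558 [3.901 2.847 0.735 0.344 0.089 0.071]
[-0.  0. 90.]
[-0.  0. 90.]
[ 0. -0. 90.]
[-0.  0. 90.]
```

```bash
cat > kin.py <<'E'
import numpy as np
from scipy.optimize import least_squares
from scipy.spatial.transform import Rotation as Ro
# columns: shoulder a,h ; L1 ; elbow e,L2 ; wrist offset w (after j5), b lateral, d tool
def fk(q,p):
    h,a,L1,e,L2,d,w,b=p; E=Ro.from_euler
    R=E('z',q[0]);x=R.apply([a,b,h]);R=R*E('y',q[1]);x=x+R.apply([0,0,L1]);R=R*E('y',q[2]);x=x+R.apply([e,0,L2])
    R=R*E('z',q[3])*E('y',q[4]);x=x+R.apply([w,0,d]);return x,R*E('z',q[5]+np.pi/2)
def load(): return np.loadtxt("log.txt")
def fitp():
    D=load(); f=lambda p:np.concatenate([np.concatenate([fk(r[1:7],p)[0]-r[7:10] for r in D]),1e-3*(p-[.3,0,.45,0,.45,.25,0,0])])
    return least_squares(f,[.3,0,.45,0,.45,.25,0,0]), D
if __name__=="__main__":
    o,D=fitp();print(o.x.round(4),abs(o.fun[:-8]).max(),np.linalg.svd(o.jac)[1].round(3))
E
python3 kin.py
python3 -m inch '[[1,-10,0,5,0,-6,0],[1,-10,0,5,0,-6,0],[1,-10,0,5,0,-6,0]]'; python3 log.py
python3 -m inch '[[1,0,20,-5,6,0,0],[1,0,20,-5,6,0,0],[1,0,20,-5,6,0,0]]';python3 log.py; python3 kin.py
```

```text
[0.2518 0.     0.512  0.0014 0.5662 0.3726 0.     0.0249] 1.1125637988662618e-06 [3.91  3.438 2.064 0.605 0.377 0.34  0.087 0.069]
t: 1.52
eef_pos: [0.1703, -0.4852, 0.3684]
tcp_rot: [0.697, 0.53, 0.25, 0.413]
wrist_force: [0.1, -0.5, -1.6]
opening: 0.998
t 1.5167 q [-1.956 -0.298  2.179  1.028  1.415 -1.945] p [ 0.1703 -0.4852  0.3684] F [ 0.1 -0.5 -1.6] op 0.998
t: 1.77
eef_pos: [0.1697, -0.4245, 0.3507]
tcp_rot: [0.756, 0.483, 0.331, 0.294]
wrist_force: [0.5, -0.9, 0.5]
opening: 0.997
t 1.7667 q [-1.947 -0.286  2.152  0.887  1.559 -1.659] p [ 0.1697 -0.4245  0.3507] F [ 0.5 -0.9  0.5] op 0.997
[0.2518 0.     0.512  0.0014 0.5662 0.3726 0.     0.0249] 1.0070298600561856e-06 [4.692 4.18  2.662 0.95  0.591 0.391 0.103 0.102]
```

```bash
cat >> kin.py <<'E'
P=fitp()[0].x; LO=np.array([-2.63,-.94,.31,-1.31,0,-2.55]);HI=np.array([2.63,2.18,2.57,4.45,2.66,2.55]);G=.0187
AX=np.array([.6256,-.1545])
def toolR(al,ti,flip=0):   # tool z points azimuth al, tilted ti down (deg); tool y horizontal
    a,t=np.radians([al,ti]);z=np.array([np.cos(a)*np.cos(t),np.sin(a)*np.cos(t),-np.sin(t)])
    y=np.array([-np.sin(a),np.cos(a),0])*(-1 if flip else 1);return Ro.from_matrix(np.c_[np.cross(y,z),y,z])
def ik(x,R,seeds):
    best=[]
    for s in seeds:
        f=lambda q:np.r_[fk(q,P)[0]-x,.3*(R.inv()*fk(q,P)[1]).as_rotvec()]
        o=least_squares(f,np.clip(s,LO+1e-3,HI-1e-3),bounds=(LO,HI),max_nfev=60)
        if o.cost<1e-9 and not any(np.allclose(o.x,b,atol=.02) for b in best): best.append(o.x)
    return best
E
cat > scan.py <<'E'
from kin import *
rng=np.random.default_rng(0)
seeds=[[-.3+b,c,2.1,d,1.2,e] for b in(-.5,.5) for c in(-.4,.3) for d in(0,1.5,3.1) for e in(-1.5,1.5)]
for z,ti in((.185,20),(.291,25)):
  for al in range(-135,136,15):
    for fl in(0,1):
      R=toolR(al,ti,fl);x=np.r_[AX,z]+R.apply([0,0,G])
      for q in ik(x,R,seeds): print(z,al,fl,q.round(2),"margin",np.minimum(q-LO,HI-q).min().round(2))
E
time python3 scan.py
```

```text
0.185 -135 0 [ 0.06  0.83  1.28 -0.76  2.02  0.89] margin 0.55
0.185 -135 1 [ 0.06  0.83  1.28 -0.76  2.02 -2.25] margin 0.3
0.185 -120 0 [ 0.14  0.73  1.46 -0.88  1.85  0.84] margin 0.43
0.185 -120 1 [ 0.14  0.73  1.46 -0.88  1.85 -2.31] margin 0.24
0.185 -105 0 [ 0.2   0.62  1.65 -1.01  1.67  0.81] margin 0.3
0.185 -105 1 [ 0.2   0.62  1.65 -1.01  1.67 -2.34] margin 0.21
0.185 -90 0 [ 0.24  0.5   1.84 -1.16  1.49  0.8 ] margin 0.15
0.185 -90 1 [ 0.24  0.5   1.84 -1.16  1.49 -2.35] margin 0.15
0.185 -45 0 [0.14 0.12 2.38 4.39 0.91 0.92] margin 0.06
0.185 -45 1 [ 0.14  0.12  2.38  4.39  0.91 -2.22] margin 0.06
0.185 -30 0 [-0.04  0.01  2.5   3.89  0.7   1.13] margin 0.07
0.185 -30 1 [-0.04  0.01  2.5   3.89  0.7  -2.01] margin 0.07
0.185 -15 0 [-0.3  -0.04  2.55  3.08  0.59  1.61] margin 0.02
0.185 -15 1 [-0.3  -0.04  2.55  3.08  0.59 -1.53] margin 0.02
0.185 0 0 [-0.56 -0.01  2.52  2.29  0.73  2.06] margin 0.05
0.185 0 1 [-0.56 -0.01  2.52  2.29  0.73 -1.08] margin 0.05
0.185 15 0 [-0.73  0.1   2.4   1.83  0.95  2.23] margin 0.17
0.185 15 1 [-0.73  0.1   2.4   1.83  0.95 -0.91] marg
[... 1933 characters left out ...]
  0.31  1.82  1.07  1.55 -0.61] margin 0.75
0.291 75 0 [-0.74  0.44  1.63  0.95  1.73  2.48] margin 0.07
0.291 75 1 [-0.74  0.44  1.63  0.95  1.73 -0.66] margin 0.93
0.291 90 0 [-0.68  0.57  1.45  0.84  1.91  2.41] margin 0.14
0.291 90 1 [-0.68  0.57  1.45  0.84  1.91 -0.73] margin 0.75
0.291 105 0 [-0.61  0.68  1.27  0.73  2.08  2.33] margin 0.22
0.291 105 1 [-0.61  0.68  1.27  0.73  2.08 -0.81] margin 0.58
0.291 120 0 [-0.53  0.78  1.11  0.61  2.24  2.21] margin 0.34
0.291 120 1 [-0.53  0.78  1.11  0.61  2.24 -0.93] margin 0.42
0.291 135 0 [-0.45  0.86  0.97  0.45  2.37  2.05] margin 0.29
0.291 135 1 [-0.45  0.86  0.97  0.45  2.37 -1.09] margin 0.29
real	2m7.916s
user	2m8.279s
sys	0m0.148s
```

```bash
cat > plan.py <<'E'
import sys
from kin import *
from rig import manip
# plan.py alpha tilt z back_mm : grasp point on axis at z, retracted back_mm along tool
al,ti,z,bk=map(float,sys.argv[1:5]); s=manip.observe(); R=toolR(al,ti,1); x=np.r_[AX,z]+R.apply([0,0,G-bk/1000])
d=(x-s["eef_pos"])*1000; rv=(R*Ro.from_quat(s["tcp_rot"]).inv()).as_rotvec(degrees=True)
print("t",round(s["t"],2),"target",x.round(4),"d mm",d.round(1),"rotvec",rv.round(2),np.linalg.norm(rv).round(1),"F",s["wrist_force"].round(1),"M",s["ft_torque"].round(2),"op",round(s["opening"],3),"q",s["joint_positions"].round(2))
q=ik(x,R,[[-.8,.2,2.2,1.5,1.2,-.8]]);print("ik",[i.round(2) for i in q])
if len(sys.argv)>5:
    n=int(sys.argv[5]);print("per row",(d/n).round(1),(rv/n).round(2))
    qq=s["joint_positions"]
    for k in range(1,n+1):
        r=ik(s["eef_pos"]+d/1000*k/n,Ro.from_rotvec(rv*k/n,degrees=True)*Ro.from_quat(s["tcp_rot"]),[qq])
        if not r: print(k,"no ik"); continue
        print(k,r[0].round(2),"maxfrac",(abs(r[0]-qq)*12/(.7*np.array([2.57,2.57,3.14,3.14,3.14,3.14]))).max().round(2)); qq=r[0]
E
python3 plan.py 30 20 .175 130 20
```

```text
t 1.77 target [ 0.535  -0.2068  0.2131] d mm [ 365.3  217.7 -137.6] rotvec [65.63 -2.71 -1.17] 65.7 F [ 0.5 -0.9  0.5] M [ 0.05  0.36 -0.03] op 0.997 q [-1.95 -0.29  2.15  0.89  1.56 -1.66]
ik [array([-1.08,  0.13,  2.27,  1.31,  1.34, -0.81])]
per row [18.3 10.9 -6.9] [ 3.28 -0.14 -0.06]
1 [-1.9  -0.29  2.16  0.88  1.55 -1.59] maxfrac 0.36
2 [-1.86 -0.29  2.18  0.88  1.54 -1.53] maxfrac 0.35
3 [-1.81 -0.29  2.19  0.88  1.53 -1.46] maxfrac 0.35
4 [-1.77 -0.29  2.2   0.88  1.52 -1.4 ] maxfrac 0.34
5 [-1.72 -0.28  2.21  0.89  1.51 -1.34] maxfrac 0.33
6 [-1.68 -0.27  2.22  0.9   1.5  -1.28] maxfrac 0.32
7 [-1.63 -0.26  2.23  0.91  1.49 -1.23] maxfrac 0.3
8 [-1.59 -0.24  2.24  0.92  1.47 -1.18] maxfrac 0.3
9 [-1.54 -0.23  2.25  0.94  1.46 -1.13] maxfrac 0.3
10 [-1.5  -0.21  2.25  0.96  1.45 -1.08] maxfrac 0.3
11 [-1.45 -0.18  2.26  0.98  1.43 -1.04] maxfrac 0.29
12 [-1.41 -0.16  2.27  1.01  1.42 -1.  ] maxfrac 0.29
13 [-1.37 -0.13  2.27  1.04  1.4  -0.96] maxfrac 0.29
14 [-1.32 -0.1   2.28  1.07  1.39 -0.93] maxfrac 0.28
15 [-1.28 -0.07  2.28  1.1   1.38 -0.9 ] maxfrac 0.28
16 [-1.24 -0.03  2.28  1.14  1.37 -0.88] maxfrac 0.27
17 [-1.2   0.    2.28  1.18  1.36 -0.85] maxfrac 0.27
18 [-1.16  0.04  2.28  1.22  1.35 -0.83] maxfrac 0.27
19 [-1.12  0.09  2.28  1.26  1.34 -0.82] maxfrac 0.27
20 [-1.08  0.13  2.27  1.31  1.34 -0.81] maxfrac 0.29
```

```bash
python3 -m inch '[[0,18.3,10.9,-6.9,3.28,-0.14,-0.06],[0,18.3,10.9,-6.9,3.28,-0.14,-0.06],[0,18.3,10.9,-6.9,3.28,-0.14,-0.06],[0,18.3,10.9,-6.9,3.28,-0.14,-0.06],[0,18.3,10.9,-6.9,3.28,-0.14,-0.06],[0,18.3,10.9,-6.9,3.28,-0.14,-0.06],[0,18.3,10.9,-6.9,3.28,-0.14,-0.06],[0,18.3,10.9,-6.9,3.28,-0.14,-0.06],[0,18.3,10.9,-6.9,3.28,-0.14,-0.06],[0,18.3,10.9,-6.9,3.28,-0.14,-0.06],[0,18.3,10.9,-6.9,3.28,-0.14,-0.06],[0,18.3,10.9,-6.9,3.28,-0.14,-0.06],[0,18.3,10.9,-6.9,3.28,-0.14,-0.06],[0,18.3,10.9,-6.9,3.28,-0.14,-0.06],[0,18.3,10.9,-6.9,3.28,-0.14,-0.06],[0,18.3,10.9,-6.9,3.28,-0.14,-0.06],[0,18.3,10.9,-6.9,3.28,-0.14,-0.06],[0,18.3,10.9,-6.9,3.28,-0.14,-0.06],[0,18.3,10.9,-6.9,3.28,-0.14,-0.06],[0,18.3,10.9,-6.9,3.28,-0.14,-0.06]]'; python3 -m inch '[[0,0,0,0,0,0,0],[0,0,0,0,0,0,0]]'; python3 plan.py 30 20 .175 0
python3 - <<'E'
from h import *
a=snapshot("side");b=snapshot("top")
for s in (a,b): print(proj(s,[[.6256,-.1545,.18],[.6256,-.1545,.26],list(manip.observe()["eef_pos"])]).round(0).tolist())
cv2.imwrite("pics/pre.png",np.hstack([cv2.resize(a["img"][80:240,250:450],None,fx=2,fy=2),cv2.resize(b["img"][130:290,250:450],None,fx=2,fy=2)]))
E
```

```text
t: 3.43
eef_pos: [0.5376, -0.2069, 0.213]
tcp_rot: [0.791, 0.213, 0.555, -0.146]
wrist_force: [-0.5, 0.0, 0.3]
opening: 0.499
t: 3.6
eef_pos: [0.5368, -0.2061, 0.2122]
tcp_rot: [0.791, 0.214, 0.554, -0.147]
wrist_force: [-0.2, 0.3, 1.3]
opening: 0.498
t 3.6 target [ 0.6408 -0.1457  0.1686] d mm [104.1  60.4 -43.6] rotvec [ 0.31  0.09 -0.09] 0.3 F [-0.2  0.3  1.3] M [-0.22  0.33  0.02] op 0.498 q [-1.08  0.13  2.27  1.31  1.33 -0.81]
ik [array([-0.81,  0.25,  2.25,  1.54,  1.15, -0.87])]
[[335.0, 152.0], [337.0, 122.0], [383.0, 146.0]]
[[347.0, 201.0], [354.0, 195.0], [376.0, 239.0]]
```

View pics/pre.png

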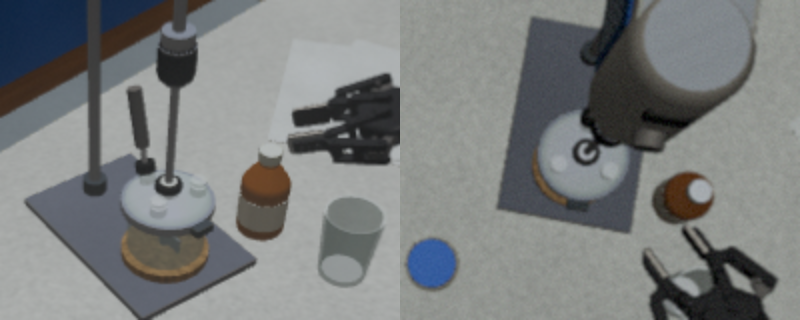

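The picture shows the open fingers at crop (310,130) in the side view, pointing at the shaft line (172,110), well above the bottle. I advance onto the shaft, then close.

```bash
python3 -m inch '[[0,10.4,6,-4.3,0,0,0],[0,10.4,6,-4.3,0,0,0],[0,10.4,6,-4.3,0,0,0],[0,10.4,6,-4.3,0,0,0],[0,10.4,6,-4.3,0,0,0],[0,10.4,6,-4.3,0,0,0],[0,10.4,6,-4.3,0,0,0],[0,10.4,6,-4.3,0,0,0],[0,10.4,6,-4.3,0,0,0],[0,10.4,6,-4.3,0,0,0],[0,0,0,0,0,0,0],[0,0,0,0,0,0,0]]'; python3 plan.py 30 20 .175 0;  python3 -m inch '[[-1,0,0,0,0,0,0],[-1,0,0,0,0,0,0],[-1,0,0,0,0,0,0],[-1,0,0,0,0,0,0],[-1,0,0,0,0,0,0],[-1,0,0,0,0,0,0],[-1,0,0,0,0,0,0],[-1,0,0,0,0,0,0]]'; python3 plan.py 30 20 .175 0;
```

```text
t: 4.7
eef_pos: [0.6408, -0.148, 0.1714]
tcp_rot: [0.791, 0.215, 0.555, -0.144]
wrist_force: [-1.4, -0.2, 0.1]
opening: 0.5
t 4.7 target [ 0.6408 -0.1457  0.1686] d mm [ 0.   2.3 -2.8] rotvec [0.5  0.25 0.02] 0.6 F [-1.4 -0.2  0.1] M [-0.15  0.38 -0.  ] op 0.5 q [-0.82  0.24  2.25  1.53  1.15 -0.88]
ik [array([-0.81,  0.25,  2.25,  1.54,  1.15, -0.87])]
t: 5.37
eef_pos: [0.6409, -0.1476, 0.1706]
tcp_rot: [0.791, 0.214, 0.555, -0.145]
wrist_force: [-0.1, -0.1, 0.0]
opening: 0.0
t 5.37 target [ 0.6408 -0.1457  0.1686] d mm [-0.1  1.8 -2. ] rotvec [0.42 0.19 0.03] 0.5 F [-0.1 -0.1  0. ] M [-0.19  0.37 -0.02] op 0.0 q [-0.82  0.24  2.25  1.53  1.15 -0.88]
ik [array([-0.81,  0.25,  2.25,  1.54,  1.15, -0.87])]
```

The opening went to 0, so the grasp missed. I'll look.

```bash
python3 - <<'E'
from h import *
a=snapshot("side");b=snapshot("top"); np.save("a.npy",a,allow_pickle=True)
for s in (a,b): print(proj(s,[[.6256,-.1545,.18],[.6256,-.1545,.26],list(manip.observe()["eef_pos"])]).round(0).tolist())
cv2.imwrite("pics/miss.png",np.hstack([cv2.resize(a["img"][80:200,280:400],None,fx=3.3,fy=3.3),cv2.resize(b["img"][140:260,290:410],None,fx=3.3,fy=3.3)]))
E
```

```text
[[335.0, 152.0], [337.0, 122.0], [328.0, 154.0]]
[[347.0, 201.0], [354.0, 195.0], [343.0, 195.0]]
```

View pics/miss.png

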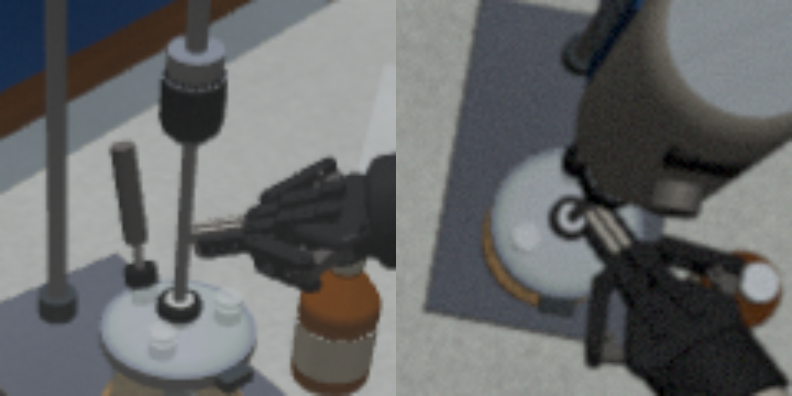

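```bash
python3 - <<'E'
from h import *
from scipy.spatial.transform import Rotation as Ro
a=np.load("a.npy",allow_pickle=True).item(); o=manip.observe(); R=Ro.from_quat(o["tcp_rot"])
b=snapshot("top")
print("time",o["t"])
for s in(a,b):
    C=cloud(s); L=R.inv().apply((C-o["eef_pos"]).reshape(-1,3)).reshape(C.shape)*1000
    m=(abs(L[...,0])<30)&(abs(L[...,1])<60)&(L[...,2]>-120)&(L[...,2]<40)&(C[...,2]>.14)
    v,u=np.where(m); z=L[m][:,2]; i=np.argsort(-z)[:25]
    for k in i[::2]: print((u[k],v[k]),L[v[k],u[k]].round(0),C[v[k],u[k]].round(3),s["img"][v[k],u[k]])
    print(np.histogram(z,bins=np.arange(-120,41,10)))
E
```

```text
time 5.4667
(np.int64(317), np.int64(151)) [-5. 27. 36.] [ 0.682 -0.155  0.153] [102 104 102]
(np.int64(317), np.int64(149)) [ 1. 25. 33.] [ 0.681 -0.153  0.161] [53 54 53]
(np.int64(320), np.int64(155)) [-19.  28.  33.] [ 0.676 -0.16   0.142] [114 116 115]
(np.int64(316), np.int64(144)) [14. 27. 32.] [ 0.685 -0.153  0.173] [102 102 101]
(np.int64(316), np.int64(142)) [18. 31. 32.] [ 0.687 -0.156  0.176] [52 52 52]
(np.int64(315), np.int64(137)) [29. 35. 31.] [ 0.692 -0.158  0.187] [79 80 79]
(np.int64(317), np.int64(148)) [ 6. 22. 31.] [ 0.679 -0.151  0.166] [50 49 50]
(np.int64(317), np.int64(145)) [11. 27. 30.] [ 0.682 -0.155  0.171] [51 51 51]
(np.int64(317), np.int64(146)) [11. 23. 30.] [ 0.68  -0.152  0.171] [51 51 52]
(np.int64(318), np.int64(148)) [ 5. 24. 29.] [ 0.678 -0.154  0.165] [54 55 54]
(np.int64(316), np.int64(139)) [26. 30. 29.] [ 0.687 -0.156  0.185] [51 52 52]
(np.int64(317), np.int64(144)) [16. 24. 28.] [ 0.681 -0.153  0.176] [51 51 51]
(np.int64(319), np.int64(151)) [-2. 20. 28.] [ 0.673 -0.152  0.159] [55 56 56]
(array([151, 156, 150, 104, 100,  45,  49,  50,  
[... 737 characters left out ...]
t64(345), np.int64(205)) [-17.  -6. -15.] [ 0.62  -0.153  0.16 ] [59 57 58]
(np.int64(345), np.int64(201)) [  7.  -6. -17.] [ 0.626 -0.149  0.183] [33 35 34]
(np.int64(345), np.int64(202)) [  4.  -7. -18.] [ 0.624 -0.149  0.18 ] [36 39 41]
(np.int64(346), np.int64(204)) [ -3.  -6. -20.] [ 0.62  -0.152  0.174] [48 50 50]
(np.int64(346), np.int64(202)) [ 12.  -7. -23.] [ 0.622 -0.15   0.19 ] [37 38 39]
(np.int64(346), np.int64(200)) [ 22.  -7. -23.] [ 0.625 -0.148  0.199] [55 53 51]
(array([237, 180, 150, 157, 137,  56,  54,  56,  46,  17,  11,   3,   0,
         0,   5,   1]), array([-120, -110, -100,  -90,  -80,  -70,  -60,  -50,  -40,  -30,  -20,
        -10,    0,   10,   20,   30,   40]))
```

```bash
python3 - <<'E'
from h import *
from scipy.spatial.transform import Rotation as Ro
o=manip.observe(); R=Ro.from_quat(o["tcp_rot"])
for n in("side","top"):
    s=snapshot(n);C=cloud(s); L=R.inv().apply((C-o["eef_pos"]).reshape(-1,3)).reshape(C.shape)*1000
    m=(abs(L[...,0])<16)&(abs(L[...,1])<22)&(L[...,2]>-75)&(L[...,2]<5)
    for z0 in range(-75,5,5):
        k=m&(L[...,2]>=z0)&(L[...,2]<z0+5)
        if k.sum(): print(n,z0,k.sum(),"med",np.median(L[k],0).round(0),"lo",L[k].min(0).round(0),"hi",L[k].max(0).round(0), s["img"][k].mean(0).round(0))
    # where the tool axis projects vs predicted
    print(proj(s,[o["eef_pos"]+R.apply([0,0,-z/1000]) for z in(0,20,40,60,80)]).round(0).tolist())
E
```

```text
side -75 23 med [ 10.   2. -73.] lo [-10. -21. -75.] hi [ 13.  21. -71.] [48. 47. 46.]
side -70 22 med [ 10.  -7. -68.] lo [ -8. -21. -70.] hi [ 12.  14. -65.] [56. 55. 54.]
side -65 23 med [  6. -10. -62.] lo [ -6. -16. -65.] hi [ 11.  13. -60.] [62. 63. 62.]
side -60 25 med [  5. -11. -58.] lo [ -7. -15. -60.] hi [ 11.   7. -55.] [72. 73. 72.]
side -55 26 med [  5. -11. -53.] lo [ -8. -16. -55.] hi [ 10.  15. -51.] [74. 75. 75.]
side -50 28 med [  5. -13. -47.] lo [ -9. -17. -50.] hi [ 12.   8. -45.] [69. 70. 70.]
side -45 22 med [  7.  -8. -42.] lo [ -7. -16. -45.] hi [ 12.   7. -40.] [79. 80. 80.]
side -40 23 med [  6. -10. -38.] lo [ -6. -14. -40.] hi [ 11.  12. -35.] [76. 77. 77.]
side -35 20 med [  7.  -8. -33.] lo [ -6. -15. -35.] hi [ 11.   7. -30.] [80. 81. 82.]
side -30 19 med [  5.  -6. -27.] lo [ -8.  -9. -30.] hi [ 15.   2. -25.] [76. 77. 78.]
side -25 14 med [  4.  -4. -22.] lo [ -7.  -7. -25.] hi [ 15.  -3. -20.] [75. 75. 75.]
side -20 21 med [ -3.  -6. -18.] lo [-15.  -9. -20.] hi [ 13.  -3. -16.] [74. 74. 74.]
side -15 13 med [ -7.  -6. -13.] lo [-14. -13. -15.] hi 
[... 692 characters left out ...]
. -45.] [75. 78. 78.]
top -45 25 med [  8.  -3. -43.] lo [ -2. -15. -45.] hi [ 13.  12. -41.] [81. 84. 84.]
top -40 30 med [  8.  -4. -38.] lo [ -3. -15. -40.] hi [ 11.  12. -35.] [79. 82. 82.]
top -35 15 med [  9.  -3. -32.] lo [  6. -12. -35.] hi [ 11.   5. -30.] [87. 92. 93.]
top -30 7 med [  9.  -6. -28.] lo [ -2.  -8. -29.] hi [ 11.  -0. -27.] [84. 88. 89.]
top -25 4 med [  6.  -6. -23.] lo [  2.  -7. -24.] hi [ 11.  -3. -21.] [46. 46. 48.]
top -20 7 med [ -5.  -7. -18.] lo [-16.  -8. -20.] hi [ 11.  -5. -15.] [40. 40. 41.]
top -15 2 med [ -9.  -7. -13.] lo [-15.  -7. -13.] hi [ -4.  -7. -13.] [46. 48. 47.]
[[343.0, 195.0], [348.0, 202.0], [353.0, 208.0], [358.0, 215.0], [363.0, 222.0]]
```

Both cameras put the shut fingertips about 28 mm behind the reported TCP along the tool axis, with little sideways error. So the fingers closed just short of the shaft. I open, advance 30 mm more, and close again.

```bash
python3 -m inch '[[0,0,0,0,0,0,0],[0,0,0,0,0,0,0],[0,0,0,0,0,0,0],[0,0,0,0,0,0,0],[0,0,0,0,0,0,0],[0,6,4,-2,0,0,0],[0,6,4,-2,0,0,0],[0,6,4,-2,0,0,0],[0,6,4,-2,0,0,0],[0,0,0,0,0,0,0],[0,0,0,0,0,0,0]]'; python3 plan.py 30 20 .175 -30;  python3 -m inch '[[-1,0,0,0,0,0,0],[-1,0,0,0,0,0,0],[-1,0,0,0,0,0,0],[-1,0,0,0,0,0,0],[-1,0,0,0,0,0,0],[-1,0,0,0,0,0,0],[-1,0,0,0,0,0,0],[-1,0,0,0,0,0,0]]'; python3 plan.py 30 20 .175 -30;
```

```text
t: 6.53
eef_pos: [0.6651, -0.1305, 0.1623]
tcp_rot: [0.791, 0.215, 0.554, -0.146]
wrist_force: [0.5, -0.7, -0.3]
opening: 0.503
t 6.53 target [ 0.6652 -0.1316  0.1583] d mm [ 0.1 -1.1 -3.9] rotvec [ 0.4   0.17 -0.06] 0.4 F [ 0.5 -0.7 -0.3] M [-0.19  0.44 -0.02] op 0.503 q [-0.75  0.27  2.23  1.59  1.12 -0.89]
ik [array([-0.76,  0.28,  2.23,  1.59,  1.12, -0.89])]
t: 7.2
eef_pos: [0.665, -0.1322, 0.1627]
tcp_rot: [0.791, 0.214, 0.555, -0.145]
wrist_force: [0.3, -3.6, 0.1]
opening: 0.092
t 7.2 target [ 0.6652 -0.1316  0.1583] d mm [ 0.2  0.6 -4.4] rotvec [0.44 0.19 0.09] 0.5 F [ 0.3 -3.6  0.1] M [-0.35  0.52 -0.44] op 0.092 q [-0.76  0.27  2.23  1.59  1.12 -0.89]
ik [array([-0.76,  0.28,  2.23,  1.59,  1.12, -0.89])]
```

The shaft is gripped (opening 0.092). I push it up in small steps and watch the force.

```bash
python3 -m inch '[[-1,0,0,2,0,0,0],[-1,0,0,2,0,0,0],[-1,0,0,2,0,0,0],[-1,0,0,2,0,0,0],[-1,0,0,2,0,0,0]]'; python3 -m inch '[[-1,0,0,2,0,0,0],[-1,0,0,2,0,0,0],[-1,0,0,2,0,0,0],[-1,0,0,2,0,0,0],[-1,0,0,2,0,0,0],[-1,0,0,2,0,0,0],[-1,0,0,2,0,0,0],[-1,0,0,2,0,0,0]]';python3 log.py
python3 - <<'E'
from h import *
s=snapshot("side");C=cloud(s)
i=s["img"][75:175,285:385]; cv2.imwrite("pics/lift.png",cv2.resize(i,None,fx=5,fy=5,interpolation=2))
E
```

```text
t: 7.62
eef_pos: [0.6649, -0.1323, 0.1708]
tcp_rot: [0.792, 0.213, 0.553, -0.144]
wrist_force: [8.3, -3.5, -8.0]
opening: 0.093
t: 8.28
eef_pos: [0.6649, -0.1323, 0.1867]
tcp_rot: [0.792, 0.213, 0.553, -0.144]
wrist_force: [7.5, -3.4, -8.2]
opening: 0.094
t 8.2833 q [-0.755  0.219  2.228  1.56   1.113 -0.828] p [ 0.6649 -0.1323  0.1867] F [ 7.5 -3.4 -8.2] op 0.094
```

View pics/lift.png

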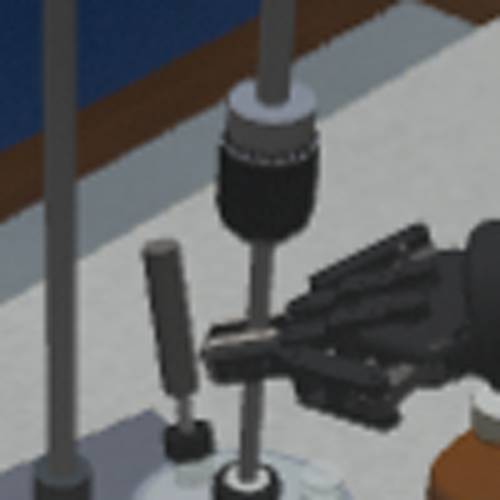

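The fingers hold the shaft at crop (250,340), clear of the probe head at (170,320). Fz of -8 N matches gland friction plus weight. I continue to the stop.

```bash
python3 -m inch '[[-1,0,0,1.5,0,0,0],[-1,0,0,1.5,0,0,0],[-1,0,0,1,0,0,0]]'; python3 -m inch '[[-1,0,0,1,0,0,0],[-1,0,0,1,0,0,0]]'; python3 -m inch '[[-1,0,0,1,0,0,0],[-1,0,0,0,0,0,0]]'; python3 log.py
```

```text
t: 8.58
eef_pos: [0.6649, -0.1323, 0.1907]
tcp_rot: [0.792, 0.213, 0.553, -0.144]
wrist_force: [7.6, -2.7, -8.2]
opening: 0.092
t: 8.75
eef_pos: [0.6649, -0.1323, 0.1926]
tcp_rot: [0.792, 0.213, 0.553, -0.144]
wrist_force: [9.4, -2.9, -9.8]
opening: 0.097
t: 8.92
eef_pos: [0.6649, -0.1323, 0.1926]
tcp_rot: [0.793, 0.213, 0.552, -0.144]
wrist_force: [11.7, -3.4, -11.8]
opening: 0.093
t 8.9167 q [-0.754  0.206  2.227  1.552  1.111 -0.811] p [ 0.6649 -0.1323  0.1926] F [ 11.7  -3.4 -11.8] op 0.093
```

```bash
python3 -m inch '[[-1,0,0,1,0,0,0],[-1,0,0,1,0,0,0],[-1,0,0,1,0,0,0],[-1,0,0,0,0,0,0]]'; python3 log.py
```

```text
t: 9.25
eef_pos: [0.6647, -0.1324, 0.1924]
tcp_rot: [0.794, 0.212, 0.55, -0.144]
wrist_force: [24.1, -0.9, -21.9]
opening: 0.098
t 9.25 q [-0.753  0.203  2.227  1.548  1.106 -0.804] p [ 0.6647 -0.1324  0.1924] F [ 24.1  -0.9 -21.9] op 0.098
```

The shaft rose 29.9 mm, then held still at 22 N, so it is at the stop. I unload, release and retract.

```bash
python3 -m inch '[[-1,0,0,-1.5,0,0,0],[-1,0,0,-1.5,0,0,0],[-1,0,0,0,0,0,0]]'; python3 -m inch '[[0,0,0,0,0,0,0],[0,0,0,0,0,0,0],[0,0,0,0,0,0,0],[0,0,0,0,0,0,0],[0,0,0,0,0,0,0],[0,0,0,0,0,0,0],[0,-8.1,-4.7,3.4,0,0,0],[0,-12.2,-7,5.1,0,0,0],[0,-12.2,-7,5.1,0,0,0],[0,-12.2,-7,5.1,0,0,0],[0,-12.2,-7,5.1,0,0,0],[0,-12.2,-7,5.1,0,0,0],[0,-12.2,-7,5.1,0,0,0],[0,-12.2,-7,5.1,0,0,0],[0,-12.2,-7,5.1,0,0,0]]'; sed -i 's/G=.0187/G=.050/' kin.py; python3 plan.py 15 25 .291 100 8
python3 - <<'E'
from h import *
s=snapshot("side");C=cloud(s); i=s["img"][75:175,285:385]; cv2.imwrite("pics/up.png",cv2.resize(i,None,fx=5,fy=5,interpolation=2))
E
```

```text
t: 9.5
eef_pos: [0.6649, -0.1323, 0.1926]
tcp_rot: [0.793, 0.213, 0.553, -0.144]
wrist_force: [10.8, -3.3, -10.7]
opening: 0.091
t: 10.75
eef_pos: [0.558, -0.1926, 0.2403]
tcp_rot: [0.791, 0.214, 0.555, -0.145]
wrist_force: [-0.5, -0.7, 0.1]
opening: 0.501
t 10.75 target [ 0.5818 -0.1662  0.3121] d mm [23.8 26.4 71.8] rotvec [ -1.46   4.76 -14.98] 15.8 F [-0.5 -0.7  0.1] M [-0.29  0.35  0.02] op 0.501 q [-1.02  0.08  2.26  1.33  1.31 -0.74]
ik [array([-0.85, -0.27,  2.34,  1.36,  0.98, -0.34])]
per row [3.  3.3 9. ] [-0.18  0.6  -1.87]
1 [-1.01  0.03  2.28  1.35  1.28 -0.7 ] maxfrac 0.3
2 [-0.99 -0.01  2.29  1.36  1.24 -0.66] maxfrac 0.3
3 [-0.97 -0.06  2.31  1.37  1.2  -0.61] maxfrac 0.3
4 [-0.95 -0.1   2.32  1.37  1.16 -0.56] maxfrac 0.29
5 [-0.93 -0.14  2.33  1.38  1.12 -0.51] maxfrac 0.29
6 [-0.91 -0.19  2.34  1.37  1.08 -0.46] maxfrac 0.29
7 [-0.88 -0.23  2.34  1.37  1.03 -0.4 ] maxfrac 0.31
8 [-0.85 -0.27  2.34  1.36  0.98 -0.34] maxfrac 0.33
```

View pics/up.png

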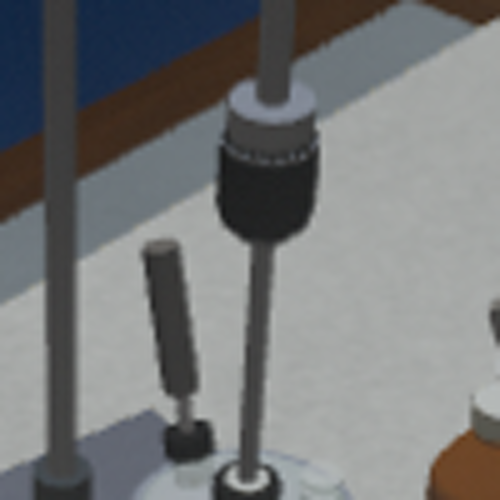

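The gripper is clear and the shaft stands upright into the chuck (crop (262,240)). I move to the sleeve pre-grasp with the gripper fully open.

```bash
python3 -m inch '[[1,3,3.3,9,-0.18,0.6,-1.87],[1,3,3.3,9,-0.18,0.6,-1.87],[1,3,3.3,9,-0.18,0.6,-1.87],[1,3,3.3,9,-0.18,0.6,-1.87],[1,3,3.3,9,-0.18,0.6,-1.87],[1,3,3.3,9,-0.18,0.6,-1.87],[1,3,3.3,9,-0.18,0.6,-1.87],[1,3,3.3,9,-0.18,0.6,-1.87],[1,0,0,0,0,0,0],[1,0,0,0,0,0,0]]'; python3 plan.py 15 25 .291 0 10
python3 - <<'E'
from h import *
from scipy.spatial.transform import Rotation as Ro
o=manip.observe(); R=Ro.from_quat(o["tcp_rot"])
for n in("side","top"):
    s=snapshot(n);C=cloud(s); L=R.inv().apply((C-o["eef_pos"]).reshape(-1,3)).reshape(C.shape)*1000
    m=(abs(L[...,0])<16)&(abs(L[...,1])<62)&(L[...,2]>-75)&(L[...,2]<5)&(C[...,2]>.2)
    for sg in(-1,1):
        k=m&(L[...,1]*sg>5); p=L[k]
        if len(p): print(n,sg,len(p),"tip z",np.sort(p[:,2])[-6:].round(0),"y",np.percentile(p[p[:,2]>p[:,2].max()-20][:,1],[5,50,95]).round(0),"x",np.percentile(p[p[:,2]>p[:,2].max()-20][:,0],[5,50,95]).round(0))
    if n=="side": cv2.imwrite("pics/pre2.png",cv2.resize(s["img"][70:190,290:410],None,fx=5,fy=5,interpolation=2))
E
```

```text
t: 11.63
eef_pos: [0.5831, -0.1651, 0.3127]
tcp_rot: [0.836, 0.112, 0.533, -0.07]
wrist_force: [-0.2, 0.2, -0.6]
opening: 1.001
t 11.63 target [ 0.6694 -0.1428  0.2699] d mm [ 86.3  22.3 -42.9] rotvec [ 0.09  0.06 -0.14] 0.2 F [-0.2  0.2 -0.6] M [-0.13  0.4   0.  ] op 1.001 q [-0.85 -0.27  2.34  1.36  0.98 -0.34]
ik [array([-0.65, -0.09,  2.29,  1.55,  0.8 , -0.47])]
per row [ 8.6  2.2 -4.3] [ 0.01  0.01 -0.01]
1 [-0.82 -0.25  2.34  1.38  0.96 -0.35] maxfrac 0.15
2 [-0.8  -0.23  2.34  1.39  0.94 -0.36] maxfrac 0.14
3 [-0.78 -0.22  2.33  1.41  0.92 -0.37] maxfrac 0.14
4 [-0.76 -0.2   2.33  1.43  0.9  -0.39] maxfrac 0.14
5 [-0.74 -0.18  2.32  1.45  0.88 -0.4 ] maxfrac 0.13
6 [-0.72 -0.16  2.31  1.47  0.86 -0.41] maxfrac 0.13
7 [-0.7  -0.14  2.31  1.49  0.85 -0.43] maxfrac 0.13
8 [-0.69 -0.12  2.3   1.51  0.83 -0.44] maxfrac 0.12
9 [-0.67 -0.11  2.29  1.53  0.81 -0.46] maxfrac 0.12
10 [-0.65 -0.09  2.29  1.55  0.8  -0.47] maxfrac 0.13
side -1 191 tip z [-40. -39. -39. -39. -38. -38.] y [-58. -52. -47.] x [-8.  3. 10.]
side 1 206 tip z [-40. -39. -39. -38. -37. -37.] y [40. 42. 46.] x [-10.   1.  11.]
top -1 137 tip z [-42. -42. -39. -39. -39. -39.] y [-57. -50. -44.] x [-3.  7. 10.]
top 1 163 tip z [-41. -41. -40. -40. -39. -38.] y [42. 43. 54.] x [-11.   5.  10.]
```

View pics/pre2.png

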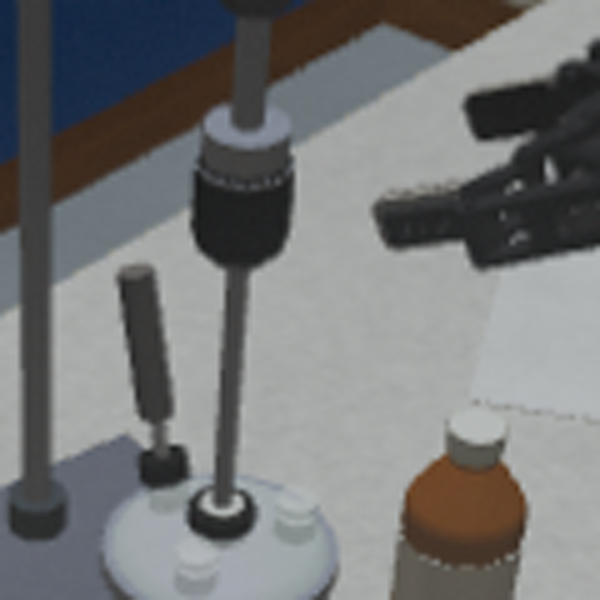

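Open fingertips measure about -39 mm along the tool, which is the same 26 mm offset plus the 13 mm swing, so the 50 mm offset for the sleeve holds. I advance to straddle the sleeve and close.

```bash
python3 -m inch '[[1,8.6,2.2,-4.3,0,0,0],[1,8.6,2.2,-4.3,0,0,0],[1,8.6,2.2,-4.3,0,0,0],[1,8.6,2.2,-4.3,0,0,0],[1,8.6,2.2,-4.3,0,0,0],[1,8.6,2.2,-4.3,0,0,0],[1,8.6,2.2,-4.3,0,0,0],[1,8.6,2.2,-4.3,0,0,0],[1,8.6,2.2,-4.3,0,0,0],[1,8.6,2.2,-4.3,0,0,0],[1,0,0,0,0,0,0],[1,0,0,0,0,0,0]]'; python3 plan.py 15 25 .291 0;python3 -m inch '[[-1,0,0,0,0,0,0],[-1,0,0,0,0,0,0],[-1,0,0,0,0,0,0],[-1,0,0,0,0,0,0],[-1,0,0,0,0,0,0],[-1,0,0,0,0,0,0],[-1,0,0,0,0,0,0],[-1,0,0,0,0,0,0]]'; python3 plan.py 15 25 .291 0
```

```text
t: 12.73
eef_pos: [0.6695, -0.1432, 0.2683]
tcp_rot: [0.836, 0.11, 0.532, -0.071]
wrist_force: [-0.2, 1.3, -0.6]
opening: 1.002
t 12.73 target [ 0.6694 -0.1428  0.2699] d mm [-0.1  0.4  1.6] rotvec [-0.08 -0.07 -0.08] 0.1 F [-0.2  1.3 -0.6] M [-0.07  0.4   0.02] op 1.002 q [-0.65 -0.08  2.29  1.55  0.8  -0.47]
ik [array([-0.65, -0.09,  2.29,  1.55,  0.8 , -0.47])]
t: 13.4
eef_pos: [0.6685, -0.143, 0.2694]
tcp_rot: [0.836, 0.111, 0.533, -0.071]
wrist_force: [-8.6, 2.0, 4.6]
opening: 0.453
t 13.4 target [ 0.6694 -0.1428  0.2699] d mm [0.9 0.2 0.4] rotvec [-0.04  0.03 -0.13] 0.1 F [-8.6  2.   4.6] M [0.07 0.42 0.55] op 0.453 q [-0.65 -0.09  2.29  1.55  0.8  -0.47]
ik [array([-0.65, -0.09,  2.29,  1.55,  0.8 , -0.47])]
```

```bash
python3 -c "
import numpy as np
a=np.radians(np.arange(15,114,7));p=45.3*np.c_[np.cos(a),np.sin(a)];print(np.c_[np.degrees(a[:-1]),np.diff(p,axis=0)].round(1).tolist())"
```

```text
[[15.0, -1.8, 5.2], [22.0, -2.4, 5.0], [29.0, -3.0, 4.7], [36.0, -3.5, 4.3], [43.0, -4.0, 3.8], [50.0, -4.4, 3.3], [57.0, -4.8, 2.7], [64.0, -5.1, 2.1], [71.0, -5.3, 1.5], [78.0, -5.5, 0.8], [85.0, -5.5, 0.1], [92.0, -5.5, -0.5], [99.0, -5.4, -1.2], [106.0, -5.2, -1.8]]
```

```bash
python3 -m inch '[[-1,-1.8,5.2,0,0,0,7],[-1,-2.4,5.0,0,0,0,7],[-1,-3.0,4.7,0,0,0,7],[-1,0,0,0,0,0,0]]'; python3 plan.py 36 25 .291 0;  python3 -m inch '[[-1,-3.5,4.3,0,0,0,7],[-1,-4,3.8,0,0,0,7],[-1,-4.4,3.3,0,0,0,7],[-1,0,0,0,0,0,0]]';python3 plan.py 57 25 .291 0
```

```text
t: 13.73
eef_pos: [0.6614, -0.1284, 0.2695]
tcp_rot: [0.8, 0.264, 0.511, -0.17]
wrist_force: [-12.2, 0.7, 7.7]
opening: 0.454
t 13.73 target [ 0.6623 -0.1279  0.2699] d mm [0.8 0.5 0.4] rotvec [-0.22 -0.   -0.62] 0.7 F [-12.2   0.7   7.7] M [0.3  0.05 1.35] op 0.454 q [-0.75  0.11  2.09  1.3   1.18 -0.53]
ik [array([-0.75,  0.1 ,  2.1 ,  1.31,  1.17, -0.53])]
t: 14.07
eef_pos: [0.6498, -0.1176, 0.2696]
tcp_rot: [0.739, 0.405, 0.471, -0.26]
wrist_force: [-7.6, -0.6, 6.1]
opening: 0.451
t 14.07 target [ 0.6503 -0.1165  0.2699] d mm [0.5 1.1 0.3] rotvec [-0.2  -0.03 -0.58] 0.6 F [-7.6 -0.6  6.1] M [0.2  0.13 1.09] op 0.451 q [-0.75  0.29  1.87  1.11  1.48 -0.61]
ik [array([-0.75,  0.28,  1.88,  1.11,  1.47, -0.6 ])]
```

```bash
python3 -m inch '[[-1,-4.8,2.7,0,0,0,7],[-1,-5.1,2.1,0,0,0,7],[-1,-5.3,1.5,0,0,0,7],[-1,-5.5,0.8,0,0,0,7],[-1,0,0,0,0,0,0]]'; python3 plan.py 85 25 .291 0;  python3 -m inch '[[-1,-5.5,0.1,0,0,0,7],[-1,-5.5,-0.5,0,0,0,7],[-1,-5.4,-1.2,0,0,0,7],[-1,0,0,0,0,0,0]]';python3 plan.py 106 25 .291 0
python3 - <<'E'
from h import *
s=snapshot("side"); cv2.imwrite("pics/turn.png",cv2.resize(s["img"][60:180,280:400],None,fx=5,fy=5,interpolation=2))
E
```

```text
t: 14.48
eef_pos: [0.6299, -0.111, 0.2695]
tcp_rot: [0.619, 0.572, 0.395, -0.365]
wrist_force: [-3.3, -3.3, 4.1]
opening: 0.448
t 14.48 target [ 0.6295 -0.1094  0.2699] d mm [-0.3  1.6  0.4] rotvec [-0.08 -0.03 -0.5 ] 0.5 F [-3.3 -3.3  4.1] M [0.02 0.14 0.73] op 0.448 q [-0.67  0.52  1.55  0.89  1.82 -0.72]
ik [array([-0.67,  0.51,  1.56,  0.89,  1.81, -0.72])]
t: 14.82
eef_pos: [0.6142, -0.1126, 0.2694]
tcp_rot: [0.505, 0.676, 0.321, -0.43]
wrist_force: [0.6, -4.3, 4.3]
opening: 0.448
t 14.82 target [ 0.6131 -0.1109  0.2699] d mm [-1.1  1.7  0.5] rotvec [ 0.09  0.05 -0.42] 0.4 F [ 0.6 -4.3  4.3] M [-0.1   0.01  0.41] op 0.448 q [-0.58  0.66  1.32  0.72  2.05 -0.84]
ik [array([-0.58,  0.66,  1.33,  0.73,  2.05, -0.84])]
```

View pics/turn.png

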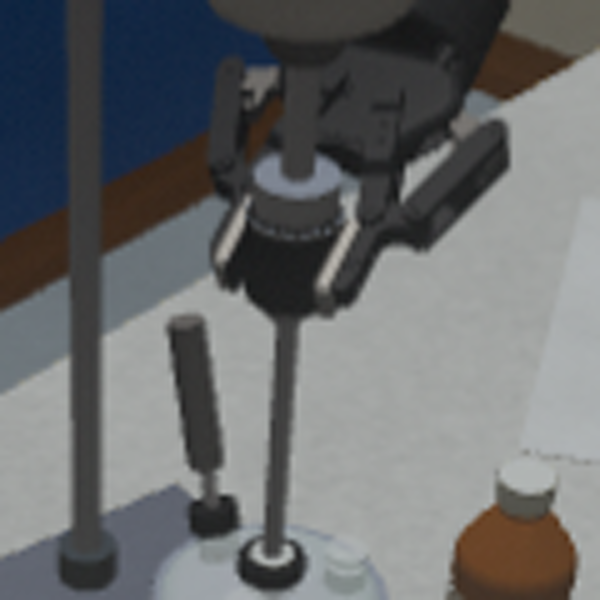

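The pads sit squarely on the sleeve (crop (225,250) and (340,270)), clear of head, shaft and probe. I open, swing back, and take a second stroke.

```bash
python3 -m inch '[[1,0,0,0,0,0,0],[1,0,0,0,0,0,0],[1,0,0,0,0,0,0],[1,0,0,0,0,0,0],[1,0,0,0,0,0,0],[1,0,0,0,0,0,0],[1,0,0,0,0,0,0]]'; python3 -m inch '[[1,5.4,1.2,0,0,0,-7],[1,5.5,0.5,0,0,0,-7],[1,5.5,-0.1,0,0,0,-7],[1,5.5,-0.8,0,0,0,-7],[1,5.3,-1.5,0,0,0,-7],[1,5.1,-2.1,0,0,0,-7],[1,4.8,-2.7,0,0,0,-7],[1,4.4,-3.3,0,0,0,-7],[1,4,-3.8,0,0,0,-7],[1,3.5,-4.3,0,0,0,-7],[1,3,-4.7,0,0,0,-7],[1,2.4,-5,0,0,0,-7],[1,1.8,-5.2,0,0,0,-7],[1,0,0,0,0,0,0],[1,0,0,0,0,0,0]]';python3 plan.py 15 25 .291 0
```

```text
t: 15.45
eef_pos: [0.6128, -0.112, 0.2689]
tcp_rot: [0.508, 0.674, 0.323, -0.429]
wrist_force: [-0.5, -0.3, -0.4]
opening: 1.001
t: 16.7
eef_pos: [0.6684, -0.1416, 0.2693]
tcp_rot: [0.836, 0.112, 0.533, -0.071]
wrist_force: [-0.5, 0.0, 0.2]
opening: 0.998
t 16.7 target [ 0.6694 -0.1428  0.2699] d mm [ 0.9 -1.2  0.6] rotvec [-0.01  0.02 -0.27] 0.3 F [-0.5  0.   0.2] M [-0.06  0.37  0.02] op 0.998 q [-0.65 -0.09  2.29  1.55  0.81 -0.47]
ik [array([-0.65, -0.09,  2.29,  1.55,  0.8 , -0.47])]
```

```bash
python3 -m inch '[[-1,0.9,-1.2,0,0,0,0],[-1,0,0,0,0,0,0],[-1,0,0,0,0,0,0],[-1,0,0,0,0,0,0],[-1,0,0,0,0,0,0],[-1,0,0,0,0,0,0],[-1,0,0,0,0,0,0]]'; python3 plan.py 15 25 .291 0; python3 -m inch '[[-1,-1.8,5.2,0,0,0,7],[-1,-2.4,5.0,0,0,0,7],[-1,0,0,0,0,0,0]]'; python3 plan.py 29 25 .291 0;  python3 -m inch '[[-1,-3.0,4.7,0,0,0,7],[-1,0,0,0,0,0,0]]';python3 plan.py 36 25 .291 0; python3 -m inch '[[-1,-3.5,4.3,0,0,0,7],[-1,0,0,0,0,0,0]]';python3 plan.py 43 25 .291 0
```

```text
t: 17.28
eef_pos: [0.6697, -0.1424, 0.2692]
tcp_rot: [0.835, 0.112, 0.533, -0.073]
wrist_force: [-9.9, 6.7, 5.8]
opening: 0.452
t 17.28 target [ 0.6694 -0.1428  0.2699] d mm [-0.3 -0.4  0.7] rotvec [-0.17  0.04 -0.43] 0.5 F [-9.9  6.7  5.8] M [0.53 0.32 1.42] op 0.452 q [-0.65 -0.08  2.28  1.55  0.81 -0.47]
ik [array([-0.65, -0.09,  2.29,  1.55,  0.8 , -0.47])]
t: 17.53
eef_pos: [0.6653, -0.132, 0.2693]
tcp_rot: [0.814, 0.216, 0.52, -0.141]
wrist_force: [-11.5, 9.4, 9.4]
opening: 0.452
t 17.53 target [ 0.6652 -0.1325  0.2699] d mm [-0.1 -0.5  0.6] rotvec [-0.37  0.   -0.9 ] 1.0 F [-11.5   9.4   9.4] M [ 0.81 -0.1   2.07] op 0.452 q [-0.73  0.05  2.16  1.38  1.08 -0.51]
ik [array([-0.73,  0.03,  2.17,  1.38,  1.06, -0.51])]
t: 17.7
eef_pos: [0.6623, -0.1275, 0.2693]
tcp_rot: [0.8, 0.264, 0.511, -0.173]
wrist_force: [-7.6, 8.9, 8.3]
opening: 0.451
t 17.7 target [ 0.6623 -0.1279  0.2699] d mm [-0.  -0.3  0.6] rotvec [-0.41 -0.01 -0.81] 0.9 F [-7.6  8.9  8.3] M [ 0.76 -0.2   1.74] op 0.451 q [-0.75  0.11  2.09  1.3   1.19 -0.53]
ik [array([-0.75,  0.1 ,  2.1 ,  1.31,  1.17, -0.53])]
t: 17.87
eef_pos: [0.6588, -0.1234, 0.2694]
tcp_rot: [0.782, 0.312, 0.5, -0.203]
wrist_force: [-5.9, 9.1, 7.9]
opening: 0.447
t 17.87 target [ 0.6587 -0.1236  0.2699] d mm [-0.  -0.2  0.5] rotvec [-0.43 -0.02 -0.77] 0.9 F [-5.9  9.1  7.9] M [ 0.68 -0.21  1.57] op 0.447 q [-0.76  0.17  2.02  1.24  1.29 -0.56]
ik [array([-0.76,  0.16,  2.03,  1.24,  1.27, -0.56])]
```

```bash
python3 -m inch '[[-1,-4,3.8,0,0,0,7],[-1,-4.4,3.3,0,0,0,7],[-1,0,0,0,0,0,0]]';python3 plan.py 57 25 .291 0|head -1; python3 -m inch '[[-1,-4.8,2.7,0,0,0,7],[-1,0,0,0,0,0,0]]'; python3 plan.py 64 25 .291 0|head -1;  python3 -m inch '[[-1,-5.1,2.1,0,0,0,7],[-1,0,0,0,0,0,0]]'; python3 plan.py 71 25 .291 0|head -1
```

```text
t: 18.12
eef_pos: [0.6503, -0.1164, 0.2694]
tcp_rot: [0.737, 0.406, 0.471, -0.263]
wrist_force: [-6.1, 8.3, 6.3]
opening: 0.454
t 18.12 target [ 0.6503 -0.1165  0.2699] d mm [-0.  -0.1  0.4] rotvec [-0.47 -0.08 -0.84] 1.0 F [-6.1  8.3  6.3] M [ 0.78 -0.03  1.54] op 0.454 q [-0.75  0.3   1.86  1.11  1.48 -0.61]
t: 18.28
eef_pos: [0.6455, -0.1138, 0.2695]
tcp_rot: [0.712, 0.449, 0.455, -0.291]
wrist_force: [-3.8, 9.9, 5.5]
opening: 0.451
t 18.28 target [ 0.6455 -0.1138  0.2699] d mm [-0.1  0.1  0.4] rotvec [-0.48 -0.09 -0.71] 0.9 F [-3.8  9.9  5.5] M [ 0.79 -0.1   1.2 ] op 0.451 q [-0.74  0.36  1.79  1.05  1.57 -0.63]
t: 18.45
eef_pos: [0.6405, -0.1118, 0.2695]
tcp_rot: [0.683, 0.492, 0.437, -0.318]
wrist_force: [-3.9, 9.7, 6.3]
opening: 0.454
t 18.45 target [ 0.6404 -0.1117  0.2699] d mm [-0.1  0.2  0.4] rotvec [-0.46 -0.11 -0.67] 0.8 F [-3.9  9.7  6.3] M [ 0.79 -0.01  1.03] op 0.454 q [-0.72  0.41  1.71  1.    1.66 -0.66]
```

```bash
python3 -m inch '[[-1,-5.3,1.5,0,0,0,7],[-1,0,0,0,0,0,0]]';python3 plan.py 78 25 .291 0|head -1; python3 -m inch '[[-1,-5.5,0.8,0,0,0,7],[-1,0,0,0,0,0,0]]'; python3 plan.py 85 25 .291 0|head -1;  python3 -m inch '[[-1,-5.5,0.1,0,0,0,7],[-1,0,0,0,0,0,0]]'; python3 plan.py 92 25 .291 0|head -1;
```

```text
t: 18.62
eef_pos: [0.6352, -0.1104, 0.2695]
tcp_rot: [0.652, 0.532, 0.417, -0.344]
wrist_force: [-3.8, 9.9, 5.8]
opening: 0.451
t 18.62 target [ 0.635  -0.1102  0.2699] d mm [-0.2  0.3  0.4] rotvec [-0.45 -0.13 -0.65] 0.8 F [-3.8  9.9  5.8] M [0.82 0.08 0.93] op 0.451 q [-0.7   0.47  1.63  0.94  1.74 -0.69]
t: 18.78
eef_pos: [0.6298, -0.1097, 0.2695]
tcp_rot: [0.618, 0.571, 0.395, -0.368]
wrist_force: [-3.2, 11.2, 5.5]
opening: 0.448
t 18.78 target [ 0.6295 -0.1094  0.2699] d mm [-0.3  0.4  0.4] rotvec [-0.43 -0.16 -0.62] 0.8 F [-3.2 11.2  5.5] M [0.86 0.23 0.79] op 0.448 q [-0.67  0.52  1.55  0.89  1.82 -0.72]
t: 18.95
eef_pos: [0.6244, -0.1096, 0.2695]
tcp_rot: [0.582, 0.608, 0.372, -0.391]
wrist_force: [-4.0, 10.1, 5.3]
opening: 0.448
t 18.95 target [ 0.624  -0.1092  0.2699] d mm [-0.4  0.4  0.4] rotvec [-0.4  -0.17 -0.61] 0.8 F [-4.  10.1  5.3] M [0.85 0.24 0.6 ] op 0.448 q [-0.64  0.57  1.47  0.84  1.9  -0.75]
```

```bash
python3 -m inch '[[-1,-5.5,-0.5,0,0,0,7],[-1,0,0,0,0,0,0]]';python3 plan.py 99 25 .291 0|head -1; python3 -m inch '[[-1,-5.4,-1.2,0,0,0,7],[-1,0,0,0,0,0,0]]'; python3 plan.py 106 25 .291 0|head -1;  python3 -m inch '[[-1,-5.2,-1.8,0,0,0,7],[-1,0,0,0,0,0,0]]'; python3 plan.py 113 25 .291 0|head -1;
python3 - <<'E'
from h import *
s=snapshot("side"); cv2.imwrite("pics/turn2.png",cv2.resize(s["img"][80:140,305:365],None,fx=10,fy=10,interpolation=2))
E
```

```text
t: 19.12
eef_pos: [0.6193, -0.1114, 0.2692]
tcp_rot: [0.544, 0.643, 0.348, -0.412]
wrist_force: [-4.4, 5.0, 5.6]
opening: 0.447
t 19.12 target [ 0.6185 -0.1097  0.2699] d mm [-0.8  1.6  0.6] rotvec [-0.25 -0.09 -0.53] 0.6 F [-4.4  5.   5.6] M [ 0.6  -0.13  0.68] op 0.447 q [-0.61  0.62  1.39  0.78  1.98 -0.79]
t: 19.28
eef_pos: [0.6147, -0.114, 0.2691]
tcp_rot: [0.505, 0.675, 0.322, -0.431]
wrist_force: [-2.0, -1.0, 3.4]
opening: 0.453
t 19.28 target [ 0.6131 -0.1109  0.2699] d mm [-1.6  3.   0.7] rotvec [-0.08  0.   -0.41] 0.4 F [-2.  -1.   3.4] M [ 0.25 -0.27  0.45] op 0.453 q [-0.58  0.67  1.32  0.72  2.05 -0.84]
t: 19.45
eef_pos: [0.6107, -0.1174, 0.2689]
tcp_rot: [0.464, 0.705, 0.295, -0.447]
wrist_force: [3.9, -9.3, 4.3]
opening: 0.451
t 19.45 target [ 0.6079 -0.1128  0.2699] d mm [-2.8  4.7  0.9] rotvec [ 0.17  0.18 -0.24] 0.3 F [ 3.9 -9.3  4.3] M [-0.18 -0.48  0.15] op 0.451 q [-0.55  0.71  1.25  0.66  2.12 -0.89]
```

View pics/turn2.png

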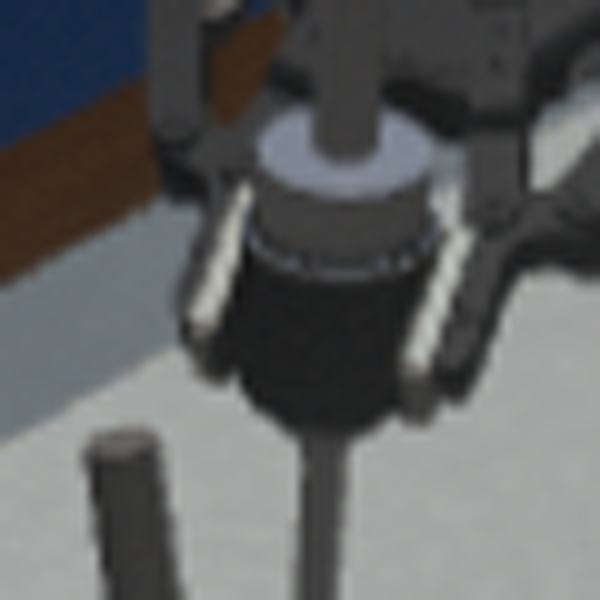

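From α≈92° on, the tool keeps turning but is displaced about 5 mm along its own axis. That would fit one pad slipping on a sleeve that is at its stop. I regrip further back and turn again to verify.

```bash
python3 -m inch '[[1,0,0,0,0,0,0],[1,0,0,0,0,0,0],[1,0,0,0,0,0,0],[1,0,0,0,0,0,0],[1,0,0,0,0,0,0],[1,0,0,0,0,0,0],[1,0,0,0,0,0,0]]'; python3 plan.py 113 25 .291 0|head -1; python3 -m inch '[[1,5.2,1.8,0,0,0,-7],[1,5.4,1.2,0,0,0,-7],[1,5.5,0.5,0,0,0,-7],[1,5.5,-0.1,0,0,0,-7],[1,5.5,-0.8,0,0,0,-7],[1,5.3,-1.5,0,0,0,-7],[1,5.1,-2.1,0,0,0,-7],[1,0,0,0,0,0,0],[1,0,0,0,0,0,0]]';python3 plan.py 64 25 .291 0
```

```text
t: 20.08
eef_pos: [0.6085, -0.1149, 0.2688]
tcp_rot: [0.466, 0.703, 0.296, -0.448]
wrist_force: [-0.1, 0.5, 0.3]
opening: 1.001
t 20.08 target [ 0.6079 -0.1128  0.2699] d mm [-0.6  2.1  1.1] rotvec [ 0.03 -0.05 -0.03] 0.1 F [-0.1  0.5  0.3] M [-0.38 -0.18  0.03] op 1.001 q [-0.55  0.7   1.26  0.66  2.12 -0.89]
t: 20.83
eef_pos: [0.6448, -0.1154, 0.2692]
tcp_rot: [0.715, 0.448, 0.455, -0.285]
wrist_force: [-0.5, 0.7, 0.6]
opening: 1.006
t 20.83 target [ 0.6455 -0.1138  0.2699] d mm [0.7 1.6 0.7] rotvec [-0.01 -0.05 -0.13] 0.1 F [-0.5  0.7  0.6] M [-0.33  0.16  0.03] op 1.006 q [-0.74  0.35  1.79  1.05  1.56 -0.63]
ik [array([-0.74,  0.34,  1.8 ,  1.06,  1.56, -0.63])]
```

```bash
python3 -m inch '[[-1,0.7,1.6,0.7,0,0,0],[-1,0,0,0,0,0,0],[-1,0,0,0,0,0,0],[-1,0,0,0,0,0,0],[-1,0,0,0,0,0,0],[-1,0,0,0,0,0,0],[-1,0,0,0,0,0,0]]'; python3 plan.py 64 25 .291 0|head -1; python3 -m inch '[[-1,-5.1,2.1,0,0,0,7],[-1,0,0,0,0,0,0]]'; python3 plan.py 71 25 .291 0|head -1; python3 -m inch '[[-1,-5.3,1.5,0,0,0,7],[-1,0,0,0,0,0,0]]';python3 plan.py 78 25 .291 0|head -1; python3 -m inch '[[-1,-5.5,0.8,0,0,0,7],[-1,0,0,0,0,0,0]]'; python3 plan.py 85 25 .291 0|head -1
```

```text
t: 21.42
eef_pos: [0.6459, -0.114, 0.27]
tcp_rot: [0.714, 0.448, 0.455, -0.287]
wrist_force: [-7.3, -1.7, 3.2]
opening: 0.458
t 21.42 target [ 0.6455 -0.1138  0.2699] d mm [-0.4  0.2 -0.2] rotvec [-0.08 -0.09 -0.29] 0.3 F [-7.3 -1.7  3.2] M [0.02 0.56 0.98] op 0.458 q [-0.74  0.35  1.79  1.05  1.56 -0.63]
t: 21.58
eef_pos: [0.6405, -0.1127, 0.2702]
tcp_rot: [0.684, 0.492, 0.436, -0.315]
wrist_force: [-13.9, -5.7, 7.4]
opening: 0.453
t 21.58 target [ 0.6404 -0.1117  0.2699] d mm [-0.1  1.  -0.3] rotvec [-0.13 -0.11 -0.57] 0.6 F [-13.9  -5.7   7.4] M [0.03 0.32 1.26] op 0.453 q [-0.72  0.41  1.71  1.    1.65 -0.65]
t: 21.75
eef_pos: [0.6352, -0.1118, 0.2703]
tcp_rot: [0.653, 0.534, 0.416, -0.341]
wrist_force: [-12.7, -7.3, 7.6]
opening: 0.449
t 21.75 target [ 0.635  -0.1102  0.2699] d mm [-0.1  1.6 -0.5] rotvec [-0.1  -0.11 -0.61] 0.6 F [-12.7  -7.3   7.6] M [-0.04  0.37  1.66] op 0.449 q [-0.7   0.47  1.62  0.94  1.74 -0.68]
t: 21.92
eef_pos: [0.6299, -0.1115, 0.27]
tcp_rot: [0.619, 0.572, 0.394, -0.366]
wrist_force: [-10.8, -7.7, 5.2]
opening: 0.447
t 21.92 target [ 0.6295 -0.1094  0.2699] d mm [-0.4  2.1 -0.1] rotvec [-0.05 -0.13 -0.57] 0.6 F [-10.8  -7.7   5.2] M [-0.18  0.28  1.57] op 0.447 q [-0.67  0.52  1.55  0.89  1.82 -0.72]
```

```bash
python3 - <<'E'
from h import *
A=np.load("side0.npy",allow_pickle=True).item()["img"].mean(2); B=np.load("a.npy",allow_pickle=True).item()["img"].mean(2)
N=np.mean([snapshot("side")["img"] for _ in range(8)],0).mean(2); np.save("now.npy",N)
for v in range(108,132): print(v,"start",A[v,329:348].astype(int),"now",N[v,329:348].astype(int))
E
```

```text
108 start [29 29 28 30 32 30 35 35 41 40 42 43 41 35 34 34 32 30 36] now [ 27  27  27  28  27  30  34  33  39  39  39  39  39  34  29  30  49 106
 148]
109 start [29 30 30 31 29 33 31 31 33 32 32 32 32 30 33 32 32 33 36] now [ 27  28  28  28  27  28  28  29  29  29  28  29  30  28  29  38  90 148
 137]
110 start [30 27 29 30 29 30 31 32 31 30 32 32 32 32 32 32 32 33 38] now [ 28  28  28  28  28  28  28  28  29  29  29  29  29  29  41  84 129 137
  95]
111 start [29 31 30 30 32 31 31 30 31 32 31 32 31 33 32 33 31 32 43] now [ 28  28  29  29  28  29  29  29  29  29  30  29  30  42  88 134 137  95
  59]
112 start [31 31 29 31 33 32 31 32 30 32 31 32 33 33 33 33 32 33 47] now [ 28  28  29  29  28  29  29  29  30  29  30  31  42  88 134 137  95  58
  54]
113 start [30 31 31 30 32 31 31 32 32 33 31 30 32 33 34 33 34 34 52] now [ 28  28  29  29  29  29  29  30  30  30  30  43  88 134 138  95  57  52
  49]
114 start [29 31 31 31 32 31 31 32 31 33 31 31 33 35 33 33 33 34 54] now [ 29  29  29  29  30  29  30  29  30  30  43  88 134 141  97  59  51  50
  51]
115 start [32 31 31 32 31 31 31 32 3
[... 2107 characters left out ...]
65 165
 164]
128 start [163 164 163 163 163 157  64  63  64  69 105 163 163 163 163 163 164 163
 162] now [166 165 164 164 165 158  65  64  64  68 106 164 164 165 165 164 165 165
 164]
129 start [164 163 163 162 163 156  65  64  63  69 109 163 162 163 164 165 165 164
 163] now [165 165 165 164 164 157  65  63  64  69 110 164 164 164 165 166 166 166
 165]
130 start [162 162 163 164 163 155  65  64  64  73 123 163 163 162 164 165 165 163
 163] now [164 164 165 165 164 156  65  63  64  74 125 164 164 164 165 166 165 164
 164]
131 start [162 162 161 162 163 151  65  63  63  74 123 164 165 164 164 163 162 161
 163] now [163 163 163 163 164 153  65  63  64  74 125 165 166 165 165 164 163 163
 164]
```

```bash
python3 -m inch '[[-1,-5.5,0.1,0,0,0,7],[-1,-5.5,-0.5,0,0,0,7],[-1,-5.4,-1.2,0,0,0,7],[-1,0,0,0,0,0,0]]'; python3 plan.py 106 25 .291 0|head -1
python3 - <<'E'
from h import *
N2=np.mean([snapshot("side")["img"] for _ in range(8)],0).mean(2)
def ld(n,v0,u0,k): 
    i=cv2.imread(f"pics/{n}.png").mean(2); i=cv2.resize(i,(i.shape[1]//k,i.shape[0]//k),interpolation=cv2.INTER_AREA); F=np.zeros((420,560)); F[v0:v0+i.shape[0],u0:u0+i.shape[1]]=i; return F
S={"pre":ld("up",75,285,5),"pre2":ld("pre2",70,290,5),"s1":ld("turn",60,280,5),"s2":ld("turn2",80,305,10),"mid3":np.load("now.npy"),"s3":N2}
for n,F in S.items(): print(n,*[F[v,333:340].astype(int) for v in (122,123,124,125,126,128)])
E
```

```text
t: 22.65
eef_pos: [0.6142, -0.1131, 0.2697]
tcp_rot: [0.504, 0.676, 0.32, -0.432]
wrist_force: [-7.5, -8.4, 4.4]
opening: 0.452
t 22.65 target [ 0.6131 -0.1109  0.2699] d mm [-1.1  2.1  0.1] rotvec [ 0.07 -0.16 -0.66] 0.7 F [-7.5 -8.4  4.4] M [-0.19  0.2   1.51] op 0.452 q [-0.58  0.66  1.32  0.72  2.06 -0.84]
pre [65 43 40 40 37 37 37] [126  96  64  55  51  48  53] [166 153  92  63  62  61  80] [169 158  95  67  65  68  99] [171 159  94  66  65  73 110] [169 156  75  65  66  72 110]
pre2 [66 44 39 40 39 37 37] [125  96  64  55  52  48  53] [166 153  92  63  61  62  80] [170 158  95  66  65  68 100] [171 159  94  67  65  71 111] [170 156  75  66  66  72 111]
s1 [61 38 37 37 36 35 36] [117  71  51  51  51  48  52] [156 120  70  59  59  60  76] [164 151  89  63  62  65  96] [166 155  91  64  62  69 107] [165 151  72  62  62  70 108]
s2 [63 42 39 38 36 36 36] [121  82  54  50  48  47  52] [160 133  67  59  59  60  78] [167 151  77  63  63  66  97] [168 156  91  64  63  69 109] [167 153  74  63  64  70 108]
mid3 [59 40 36 36 34 38 55] [121  81  52  51  46  47  56] [161 138  61  59  58  60  75] [164 156  69  63  63  64  93] [167 159  89  64  63  68 106] [165 158  65  64  64  68 106]
s3 [59 39 36 36 35 34 34] [120  80  52  51  45  46  50] [160 137  61  59  58  60  74] [163 156  69  63  63  64  93] [166 159  88  64  63  68 106] [164 158  65  63  63  68 106]
```

The jaw outline moved over strokes 1 and 2 and is unchanged over stroke 3, so the sleeve seems to be at its stop. To be sure, I'll compare averaged sleeve images from the same open-gripper pose before and after another stroke.

```bash
python3 -m inch '[[1,0,0,0,0,0,0],[1,0,0,0,0,0,0],[1,0,0,0,0,0,0],[1,0,0,0,0,0,0],[1,0,0,0,0,0,0],[1,0,0,0,0,0,0],[1,0,0,0,0,0,0]]'; python3 -m inch '[[1,5.4,1.2,0,0,0,-7],[1,5.5,0.5,0,0,0,-7],[1,5.5,-0.1,0,0,0,-7],[1,5.5,-0.8,0,0,0,-7],[1,5.3,-1.5,0,0,0,-7],[1,5.1,-2.1,0,0,0,-7],[1,4.8,-2.7,0,0,0,-7],[1,0,0,0,0,0,0],[1,0,0,0,0,0,0]]'
cat > avg.py <<'E'
import sys; from h import *
np.save(sys.argv[1],np.mean([snapshot("side")["img"] for _ in range(12)],0))
E
python3 avg.py X.npy; python3 plan.py 57 25 .291 0|head -1
python3 - <<'E'
import numpy as np
A=np.load("side0.npy",allow_pickle=True).item()["img"].mean(2);B=np.load("a.npy",allow_pickle=True).item()["img"].mean(2);X=np.load("X.npy").mean(2)
for v in range(96,112,1): print(v,A[v,329:349].astype(int),X[v,329:349].astype(int),"A-B rms",(A-B)[v,329:349].std().round(1),"X-A",(X-A)[v,329:349].std().round(1))
E
```

```text
t: 23.63
eef_pos: [0.6146, -0.1114, 0.2694]
tcp_rot: [0.508, 0.674, 0.323, -0.429]
wrist_force: [-0.2, -0.7, 0.9]
opening: 1.001
t: 24.38
eef_pos: [0.6503, -0.1163, 0.2698]
tcp_rot: [0.741, 0.403, 0.472, -0.257]
wrist_force: [-0.0, -0.1, -0.0]
opening: 0.997
t 24.98 target [ 0.6503 -0.1165  0.2699] d mm [-1.5  0.6  0.5] rotvec [-0.02 -0.06 -0.05] 0.1 F [-0.2  0.5 -0.2] M [-0.38  0.26 -0.  ] op 1.001 q [-0.75  0.29  1.87  1.11  1.47 -0.6 ]
96 [111  91 111 129 134 134 134 133 120 103 103 104 115 135 135 136 135 135
 124 113] [ 72  64 114 132 137 137 137 136 123 105 105 106 117 138 138 138 138 138
 126  86] A-B rms 0.7 X-A 12.3
97 [112  85  68 104 124 131 133 134 133 134 133 135 135 135 135 135 126 119
  87 100] [ 33  45  69 107 127 134 136 136 136 137 137 137 138 138 138 137 129 122
  89 101] A-B rms 0.7 X-A 19.8
98 [112  83  63  63  85 111 118 123 126 129 132 131 128 126 124 117  94  74
  64 107] [ 29  48  63  64  87 113 121 126 129 132 135 135 131 130 127 119  96  74
  63 108] A-B rms 1.4 X-A 19.8
99 [112  73  63  62  61  58  65  83  95 103 113 111  99  96  89  60  60  59
  68 135] [
[... 1326 characters left out ...]
 76] A-B rms 1.5 X-A 5.3
108 [29 29 28 30 32 30 35 35 41 40 42 43 41 35 34 34 32 30 36 75] [27 27 27 27 28 30 34 33 39 39 39 39 39 34 28 28 29 28 34 85] A-B rms 1.5 X-A 3.1
109 [29 30 30 31 29 33 31 31 33 32 32 32 32 30 33 32 32 33 36 76] [ 27  28  28  28  28  28  28  28  28  29  28  29  29  28  28  28  29  29
  39 103] A-B rms 1.3 X-A 6.6
110 [30 27 29 30 29 30 31 32 31 30 32 32 32 32 32 32 32 33 38 84] [ 27  28  28  28  28  28  28  28  28  28  29  28  28  29  29  29  28  29
  40 103] A-B rms 1.7 X-A 5.0
111 [ 29  31  30  30  32  31  31  30  31  32  31  32  31  33  32  33  31  32
  43 103] [ 29  28  28  28  29  28  29  28  28  28  29  29  29  29  29  30  29  29
  44 113] A-B rms 1.2 X-A 3.0
```

```bash
python3 -m inch '[[-1,-1.5,0.6,0.5,0,0,0],[-1,0,0,0,0,0,0],[-1,0,0,0,0,0,0],[-1,0,0,0,0,0,0],[-1,0,0,0,0,0,0],[-1,0,0,0,0,0,0],[-1,0,0,0,0,0,0]]'; python3 plan.py 57 25 .291 0|head -1; python3 avg.py C0.npy; python3 -m inch '[[-1,-4.8,2.7,0,0,0,7],[-1,0,0,0,0,0,0]]'; python3 plan.py 64 25 .291 0|head -1;  python3 -m inch '[[-1,-5.1,2.1,0,0,0,7],[-1,0,0,0,0,0,0]]';python3 plan.py 71 25 .291 0|head -1; python3 avg.py C1.npy;  python3 -m inch '[[-1,-5.3,1.5,0,0,0,7],[-1,-5.5,0.8,0,0,0,7],[-1,0,0,0,0,0,0]]';python3 plan.py 85 25 .291 0|head -1; python3 avg.py C2.npy
python3 - <<'E'
import numpy as np
L=[np.load(f).mean(2) for f in("X.npy","C0.npy","C1.npy","C2.npy")]
for v in (103,104,105,106,107,123,124,125):
  for F in L: print(v,F[v,333:345].astype(int))
E
```

```text
t: 25.57
eef_pos: [0.6506, -0.1172, 0.2703]
tcp_rot: [0.741, 0.402, 0.472, -0.256]
wrist_force: [0.3, -3.1, 1.0]
opening: 0.447
t 25.57 target [ 0.6503 -0.1165  0.2699] d mm [-0.3  0.7 -0.4] rotvec [ 0.03 -0.01  0.05] 0.1 F [ 0.3 -3.1  1. ] M [-0.51  0.17 -0.47] op 0.447 q [-0.75  0.28  1.87  1.11  1.47 -0.6 ]
t: 26.33
eef_pos: [0.6455, -0.115, 0.2703]
tcp_rot: [0.714, 0.449, 0.455, -0.286]
wrist_force: [-5.3, -9.0, 3.5]
opening: 0.446
t 26.33 target [ 0.6455 -0.1138  0.2699] d mm [-0.   1.2 -0.4] rotvec [ 0.01  0.01 -0.3 ] 0.3 F [-5.3 -9.   3.5] M [-0.76 -0.15  0.2 ] op 0.446 q [-0.74  0.35  1.79  1.05  1.56 -0.63]
t: 26.5
eef_pos: [0.6404, -0.1132, 0.2704]
tcp_rot: [0.685, 0.492, 0.437, -0.313]
wrist_force: [-5.4, -11.7, 5.0]
opening: 0.449
t 26.5 target [ 0.6404 -0.1117  0.2699] d mm [-0.1  1.5 -0.6] rotvec [-0.01  0.01 -0.34] 0.3 F [ -5.4 -11.7   5. ] M [-0.61 -0.1   0.34] op 0.449 q [-0.72  0.41  1.71  1.    1.65 -0.66]
t: 27.35
eef_pos: [0.63, -0.1111, 0.2703]
tcp_rot: [0.62, 0.572, 0.395, -0.364]
wrist_force: [-3.7, -11.7, 4.0]
opening: 0.457
t 27.35 target [ 0.6295 -0.1094  0
[... 940 characters left out ...]
 56 53 45]
107 [40 47 56 58 73 73 74 73 71 55 53 45]
123 [122  82  52  51  47  48  60  63  63  54  36  35]
123 [ 79  69  62  49  41  44  51  72 103 133 164 165]
123 [121  81  53  58  62  62  63  72  95 126 163 164]
123 [121  80  52  51  46  47  55  73  69  83 117 144]
124 [163 140  62  60  59  61  62  69  63  62  43  35]
124 [130 108  63  62  59  61  76 134 165 165 166 166]
124 [162 139  62  60  61  63  77 134 163 164 165 165]
124 [161 138  61  59  59  60  75 125 115 134 164 164]
125 [166 158  70  64  64  65  75  96  64  63  55  37]
125 [166 158  70  64  64  65  94 166 166 166 166 165]
125 [165 157  69  63  63  64  94 165 165 165 165 164]
125 [164 156  69  63  63  64  93 164 164 164 164 163]
```

```bash
cat > eff.py <<'E'
import sys,json; from rig import manip
s=manip.observe(); json.dump([list(s["joint_positions"]),list(s["joint_efforts"]),list(s["wrist_force"]),list(s["ft_torque"])],open(sys.argv[1],"w")); print(s["joint_efforts"].round(2),s["joint_vel"].round(3))
E
python3 -m inch '[[-1,-5.5,0.1,0,0,0,7],[-1,0,0,0,0,0,0]]';python3 eff.py g.json; python3 -m inch '[[1,0,0,0,0,0,0],[1,0,0,0,0,0,0],[1,0,0,0,0,0,0],[1,0,0,0,0,0,0],[1,0,0,0,0,0,0],[1,0,0,0,0,0,0],[1,0,0,0,0,0,0]]'; python3 eff.py o.json
python3 - <<'E'
from kin import *; import json
q,t,F,M=[np.array(i) for i in json.load(open("g.json"))];q2,t2,F2,M2=[np.array(i) for i in json.load(open("o.json"))]
c=np.r_[AX,.291]
x,R=fk(q,P); cl=R.inv().apply(c-x)
J=np.zeros((6,6))
for i in range(6):
    e=np.zeros(6);e[i]=1e-5; xa,Ra=fk(q+e,P);xb,Rb=fk(q-e,P)
    J[:3,i]=(xa+Ra.apply(cl)-xb-Rb.apply(cl))/2e-5; J[3:,i]=(Ra*Rb.inv()).as_rotvec()/2e-5
print("dq",(q-q2).round(4),"dtau",(t-t2).round(2)); w=np.linalg.solve(J.T,-(t-t2)); print("wrench on tool about axis point",w.round(2),"ft",F,M,M2)
E
```

```text
t: 28.12
eef_pos: [0.6248, -0.1104, 0.2707]
tcp_rot: [0.584, 0.609, 0.373, -0.387]
wrist_force: [0.3, -9.1, 4.2]
opening: 0.455
[  6.62 -57.1  -27.8    3.05   3.42   0.11] [-0.013 -0.027  0.038  0.025 -0.043  0.028]
t: 28.7
eef_pos: [0.6238, -0.1091, 0.2701]
tcp_rot: [0.586, 0.607, 0.373, -0.387]
wrist_force: [0.5, -0.1, 0.2]
opening: 0.996
[ 4.000e-02 -6.122e+01 -3.117e+01  3.340e+00  3.300e+00  0.000e+00] [ 0.     0.001 -0.006  0.001  0.001 -0.   ]
dq [ 0.0003  0.0033 -0.0068 -0.0014  0.0037 -0.0018] dtau [ 6.58  4.11  3.37 -0.29  0.13  0.11]
wrench on tool about axis point [-3.44 -7.59  5.56 -0.47 -0.76 -1.3 ] ft [ 0.2532351  -9.12438901  4.16481255] [-0.40018097 -0.3740074   0.06804474] [-0.44012187 -0.00833668  0.0052361 ]
```

The joint torques, gripped against released at the same pose, give about 1.3 N m resisting on the sleeve. That is far above its 0.25 N m friction, and the jaw picture no longer changes, so the sleeve is at its end. I retract and take a final look.

```bash
python3 -m inch '[[1,0.4,-10.9,5.1,0,0,0],[1,0.4,-10.9,5.1,0,0,0],[1,0.4,-10.9,5.1,0,0,0],[1,0.4,-10.9,5.1,0,0,0],[1,0.4,-10.9,5.1,0,0,0],[1,0.4,-10.9,5.1,0,0,0],[1,0.4,-10.9,5.1,0,0,0],[1,0.4,-10.9,5.1,0,0,0],[1,0.4,-10.9,5.1,0,0,0],[1,0.4,-10.9,5.1,0,0,0],[1,0.4,-10.9,5.1,0,0,0],[1,0.4,-10.9,5.1,0,0,0],[1,0,0,0,0,0,0],[1,0,0,0,0,0,0]]'; python3 log.py
python3 - <<'E'
from h import *
a=snapshot("side");b=snapshot("top")
cv2.imwrite("pics/fin.png",np.hstack([a["img"][60:310,240:470],b["img"][110:360,220:450]]))
E
```

```text
t: 29.87
eef_pos: [0.6288, -0.2411, 0.3313]
tcp_rot: [0.586, 0.607, 0.373, -0.386]
wrist_force: [-0.4, 0.7, 0.2]
opening: 0.998
t 29.8667 q [-0.763  0.676  1.183  0.82   2.096 -0.686] p [ 0.6288 -0.2411  0.3313] F [-0.4  0.7  0.2] op 0.998
```

View pics/fin.png

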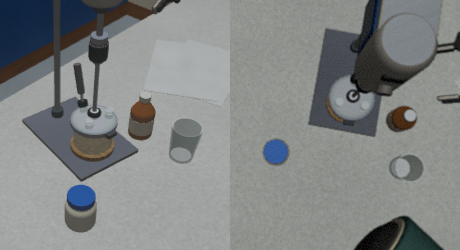

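The gripper is clear; the shaft stands in the chuck, and the vessel, probe, bottle, beaker and jar are where they were. I hand the job in.

```bash
python3 -c "
from rig import sign_off; print(sign_off())"
```

```text
the job is handed in; nothing more can be done
None
```

I pushed the shaft up into the chuck to its stop. I then turned the sleeve counter-clockwise until it would go no further, let go and backed off. The job was handed in at about 30 s; no verdict was given.

**Shaft:** it rose 29.9 mm against about 8 N of drag, then held still while the push reached 22 N.

**Sleeve:** it took two regripped strokes (91° and up to 98°). The pads slipped towards the end of the second, so I made two more strokes as checks.
- **Turning:** the jaw outline in the side view changed during the first two strokes. It did not change at all over the last two.
- **Torque:** at the end, the joint torques put the resistance at about 1.3 N m, against 0.25 N m of sleeve friction. It could not be turned further.

**Surroundings:** in the last pictures the vessel, probe, bottle, beaker and jar stood where they were. The gripper was open and clear, with near-zero wrist force.

**What failed or disagreed:**
- The first grasp closed just short of the shaft. The cameras showed the fingertips about 26–28 mm behind the reported tool point, along the tool. I allowed for that afterwards.
- The wrist torque sensor did not clearly show the resistance that the joint torques did.
- The sleeve's final angle was not read directly. That it is at the full 3.5 rad is inferred from the stall, the still jaws and about 3 rad of turning.

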